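Check a brake lever's travel and sort its batch

ROBOT

A 6-joint arm with a two-finger parallel gripper is mounted at the origin on the work surface. World frame = base frame: x ahead of the robot, y to its left, z up, the work surface at z = 0. Lengths are in m, angles in rad, forces in N, time in s.
With the tool pointing down it reaches from about 0.3 to 0.75 m from the base axis. Payload 8.5 kg.
Tool frame: the origin (TCP) lies at the very end of the fingers, on their centre line; the grasp point (between the pads) lies 19 mm behind it (grip_point_offset is the distance from the TCP to the grasp point, in m); z points along the fingers, x is the direction in which the jaws open and shut, and the axes are right-handed (so a half turn about z gives the same grasp; the last joint's range is limited). The gripper opens to 88 mm and grips with 3 to 60 N. Pads are 18 mm wide; open, the fingers measure 123 mm over their backs; the gripper's body (75 mm by 187 mm) begins 45 mm behind the grasp point.
Start: joints at [-1.362, 0.381, 1.297, -0, 1.464, -0.215], TCP at [0.226, -0.501, 0.239] pointing down, gripper open.
Joint ranges: [-3.11, 3.11], [-0.89, 2.33], [0.22, 2.48], [-1.42, 4.56], [0.17, 2.85], [-2.88, 2.88]. Speed limits (rad/s): [2.39, 2.39, 3.14, 3.14, 3.14, 3.14].

INTERFACE

Orientations are given as a unit quaternion [w, x, y, z].
In Python, from workcell import get_obs, grab_frame, sign_off, grip_point_offset gives the robot as it stands. The module is installed in compiled form; this text tells all that it offers.
- The arm moves only by the tool drive_tool, never from a script. Its argument "steps" is a list that holds one entry, the list of rows, each a list of 6 numbers: the shift along the tool's x, y, z in units of 30 mm (1.0 is 30 mm), then the turn, a rotation vector about the tool's x, y, z in rad. In form: [[[dx, dy, dz, rx, ry, rz], ...]]. A call has 1 to 8 rows; each row is the pose to reach, as a shift and turn from the pose commanded when the call began, along the tool's axes at that moment; what a row does not reach only later rows make up. A row lasts 1/10 s, in which the tool goes at most 50 mm and 8.59 degrees, less where a joint would pass 70% of its speed; a pose out of reach is approached as far as the arm can. A call with a gripper value outside its range is refused whole. "fingers" is the opening, from 0 (shut) to 1 (fully open), set as the call begins (left out, the last holds). The fingers move at their own pace and stop on an object; "newtons" is the grip in N (left out, the last holds). Time passes only in rows, so rows that repeat a pose let the fingers close. It gives the time, the measured TCP pose, the force and the opening at its end, in the units of the state.
- get_obs(): the state, without advancing time (a new reading comes with each control period).
- grab_frame(name): name is "scene" or "top" or "wrist"; returns a dict with "img" (420x560x3 uint8, blue, green, red), "vertical_fov" (degrees; the focal length in pixels is half the picture's height over the tangent of half this angle, whatever the lens; pixels are square), "cx", "cy" (the principal point, pixels), "origin" and "rotation" of the camera in the world. Camera axes: x right, y up, looking along -z (the intrinsics and any distortion apply to the point x, -y, -z); pixel columns grow to the right and rows downward; lengths in m; the calibration is good to about 2 mm. The wrist camera is an equidistant fisheye: a pixel r from the principal point sees the ray r / f radians off the axis. A picture is of the moment at which its call begins. There is no depth.
- sign_off(): hands the job in, once; it reports no verdict.
The state is a dict: "t": time; "joint_pos": joint angles; "qvel": joint speeds; "joint_efforts": joint torques, N m; "position": TCP position; "orientation": TCP orientation; "contact_force": force on the tool from outside, world axes, zero at the start; "torque": the same for the moment, N m; "finger_gap": opening from 0.0 (shut) to 1.0 (fully open).
Only numpy, scipy, OpenCV 4.12 (cv2) and the standard library are available. Lean on these libraries where they do the work, as an engineer would, in place of code of your own. Each camera call takes 0.05 s, during which the arm holds its last target.

TASK

Check the brake lever on the test stand: push the drag needle back to its zero, then press the lever towards the bar until it goes firm, let it spring back, and turn the dial until its mark points the same way as the needle the lever has left behind. If the needle stopped short of the thick limit line, lay every loose lever blade flat in the grey tray; if it went past the line, lay them all flat on the cork mat. Leave the bottle and the can alone.

Things in the scene. Friction and masses are not known exactly. Their poses are not given: they have to be found in the camera images.
- stand: Fixed test stand, turned by a small yaw. Grey base plate, 20 mm high, spans x -60..110, y -150..165 mm in its frame (origin on the granite). Its x points away from the robot, to a handlebar tube along y at x = 92 mm (32 mm thick, 66 mm high). Lever and needle share an upright axis at (0, -30) mm; the dial's axis is at (0, 125) mm, on a white disc of radius 49, 28 mm high.
- limit (a point): Middle of the thick black limit line (34 x 6 mm) on the needle's white scale plate (58 mm high, stand x -85..30, y -27..60 mm). The line runs radially from the needle's axis, at needle value 0.5 rad; thin ticks every 10 degrees count from the needle's zero to 60 degrees
- lever (a joint): Lever angle, rad: 0 at rest (springs back), grows counterclockwise from above towards the bar, to 0.95. At a it lies along stand direction -115 degrees + a. Bar 16 mm thick, 38 to 62 mm high, round end 142 mm from the axis. Spring 2 to 4 N at the pad; it meets a hidden stiff piston somewhere from 0.30 to 0.70 rad (differs by start) and goes firm: about 5 N more per mm at the pad
- lever_pad (a point): Point to press: top of the lever's middle line, 110 mm from its axis, 62 mm high. Press the face on the robot's side (8 mm from the middle line) with the fingertips down beside it; free room under the lever down to the base plate at 20 mm.
- needle (a joint): Drag needle's angle, rad: 0 = on its zero (a stop; it points along stand +y), grows counterclockwise from above, to the robot's side, up to 1.0: at a it points along stand direction 90 degrees + a. The lever pushes it along and at lever value a leaves it at a; light friction (0.6 N at its post) holds it. It starts at an old reading.
- needle_post (a point): Top centre of the small upright post on the needle (10 mm thick, from height 63 to 90 mm, 50 mm from the axis): push it sideways to move the needle back to zero. Its frame turns with the needle: y points along the needle, outwards.
- piston (a joint): How far the hidden piston is squeezed, rad about the lever axis: 0 until the lever meets it, about 0.01 for each 5 N at the lever pad; 0.008 or more counts as firm; about 0.1 is its end.
- dial (a joint): Angle of the dial, rad, 0 = mark along stand +y (same direction as the needle at 0), grows counterclockwise from above, range -0.6 to 1.2. Stays where it is left (friction 0.05 N m).
- dial_grip (a point): Top centre of the dial's upright grip bar, on the dial's axis, 67 mm high. The bar is 60 mm long, 14 mm wide and 26 mm high (height 41 to 67), on a disc of radius 36 mm. Its frame turns with the dial: y runs along the bar to the end with the white mark.
- tray: Fixed shallow grey plastic tray 180 x 280 mm, rim 14 mm high, walls 4 mm; origin under its centre, long side along its y.
- tray_in (a point): Centre of the tray's inner floor, 4 mm above the granite.
- mat: Fixed flat cork mat 180 x 280 x 4 mm; origin under its centre, long side along its y.
- mat_top (a point): Centre of the mat's upper face.
- blade_1: Loose aluminium lever blade, one of a batch of three to five alike (some may be absent), lying flat: a bar 18 mm wide and 16 mm high along its x, from x -50 to 50 mm, with a round end (22 mm) about x = 49 mm and, at the other end, an upright pivot block 26 (x) x 24 (y) x 42 mm high, centred at x = -43 mm: handy to grip across its x faces, above the bar. Origin in the middle of the underside; about 110 g.
- blade_2: Loose aluminium lever blade, one of a batch of three to five alike (some may be absent), lying flat: a bar 18 mm wide and 16 mm high along its x, from x -50 to 50 mm, with a round end (22 mm) about x = 49 mm and, at the other end, an upright pivot block 26 (x) x 24 (y) x 42 mm high, centred at x = -43 mm: handy to grip across its x faces, above the bar. Origin in the middle of the underside; about 110 g.
- blade_3: Loose aluminium lever blade, one of a batch of three to five alike (some may be absent), lying flat: a bar 18 mm wide and 16 mm high along its x, from x -50 to 50 mm, with a round end (22 mm) about x = 49 mm and, at the other end, an upright pivot block 26 (x) x 24 (y) x 42 mm high, centred at x = -43 mm: handy to grip across its x faces, above the bar. Origin in the middle of the underside; about 110 g.
- blade_4: Loose aluminium lever blade, one of a batch of three to five alike (some may be absent), lying flat: a bar 18 mm wide and 16 mm high along its x, from x -50 to 50 mm, with a round end (22 mm) about x = 49 mm and, at the other end, an upright pivot block 26 (x) x 24 (y) x 42 mm high, centred at x = -43 mm: handy to grip across its x faces, above the bar. Origin in the middle of the underside; about 110 g.
- blade_5: Loose aluminium lever blade, one of a batch of three to five alike (some may be absent), lying flat: a bar 18 mm wide and 16 mm high along its x, from x -50 to 50 mm, with a round end (22 mm) about x = 49 mm and, at the other end, an upright pivot block 26 (x) x 24 (y) x 42 mm high, centred at x = -43 mm: handy to grip across its x faces, above the bar. Origin in the middle of the underside; about 110 g.
- spray: Bystander: clear bottle with a white cap, 64 mm across, 170 mm high; origin under its centre. Leave it alone.
- can: Bystander: blue can, 54 mm across, 130 mm high; origin under its centre. Leave it alone.
There are look-alikes about, which are no part of the job. What is shaped like the blade_2 but blue, orange or purple is not meant.

How it is judged:
By the outcome, as a careful person would: the job done as asked, in the order asked, and still so for the second after the job is handed in, with the robot touching nothing.
Of blade_1, blade_2, blade_3, blade_4, blade_5 only 3 to 5 are there at a start; the rules pass over those that are not, and their reading is None.
At some moment in a run one of blade_1, blade_2, blade_3, blade_4, blade_5 may be knocked a few centimetres aside while the robot is not near it.
Once in a run the grip may slacken for a moment while it holds something.
It also fails if it takes over 210 s, if anything falls off the work surface, if the arm or the gripper's body presses on something with over 40 N, if the wrist force passes 120 N, or if a joint passes its speed limit or range.

## Working session

There is one attempt and no reset: what is moved stays moved. The work goes in short steps, Python scripts to look and compute and a tool call to move; the robot and the scene stay as the last step left them, time stands still between calls to the robot, and variables do not carry over. Pictures are saved under pics/ and viewed, and the job is handed in when it is done.

Besides the shell and the picture viewer there is one more tool, called after "Emit:" as a command line: name --argument value ..., lists and objects as JSON in quotes. drive_tool: Moves the arm, as the interface text tells. Its arguments: {"type":"object","properties":{"steps":{"type":"array","items":{"type":"array","items":{"type":"array","items":{"type":"number"}}}},"fingers":{"type":"number"},"newtons":{"type":"number"}},"required":["steps"]}

```bash
mkdir -p pics; ls
python3 - <<'E'
from workcell import *
import cv2
print(get_obs(), grip_point_offset)
for n in ["scene","top","wrist"]:
    f=grab_frame(n); cv2.imwrite(f"pics/{n}0.png",f["img"]); print(n,{k:v for k,v in f.items() if k!="img"})
E
```

```text
pics
{'t': 0.0, 'joint_pos': array([-1.36229523e+00,  3.81178886e-01,  1.29823388e+00, -1.30718958e-05,
        1.46359491e+00, -2.15253294e-01]), 'qvel': array([-0.00028837,  0.00063885, -0.00130794,  0.00011659, -0.00161993,
       -0.00080139]), 'joint_efforts': array([-1.45252674e-03, -4.37936926e+01, -2.24556381e+01,  7.12792506e-02,
        3.52919823e-02, -1.14794639e-04]), 'position': array([ 0.22611234, -0.50107086,  0.23815602]), 'orientation': array([-4.97394178e-04,  8.39995905e-01, -5.42592277e-01, -5.03205556e-04]), 'contact_force': array([ 0.2752417 , -0.55471496, -0.76312572]), 'torque': array([-0.02746539,  0.06055488,  0.02036214]), 'finger_gap': 1.0013182203033846} 0.0187
scene {'vertical_fov': 42.43664420935974, 'cx': 273.13878280732786, 'cy': 204.2931872354227, 'origin': array([ 1.50031019, -0.34932376,  1.24635901]), 'rotation': array([0.77644599, 0.27763082, 0.19998374, 0.52920626])}
top {'vertical_fov': 53.05490242122741, 'cx': 273.4951382692746, 'cy': 215.76083402967876, 'origin': array([0.49539367, 0.00434598, 1.16284831]), 'rotation': array([-0.69735989, -0.02785486,  0.03277788,  0.71542917])}
wrist {'vertical_fov': 65.70646984690485, 'cx': 279.64773446341786, 'cy': 208.2401719321798, 'origin': array([ 0.29907585, -0.46852778,  0.38423491]), 'rotation': array([ 0.83015569, -0.13023912,  0.08463817, -0.53545838])}
```

View pics/top0.png

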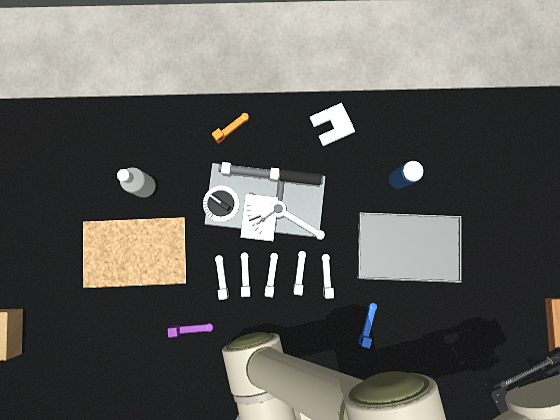

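View pics/scene0.png

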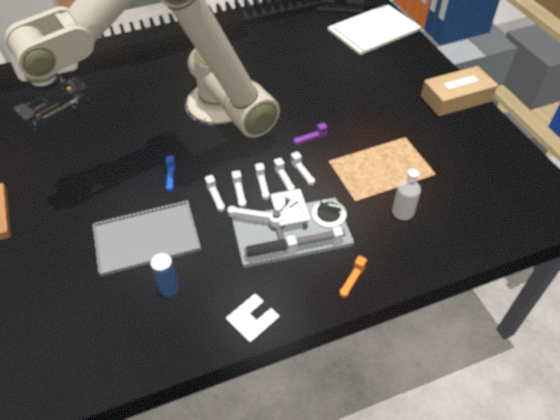

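View pics/wrist0.png

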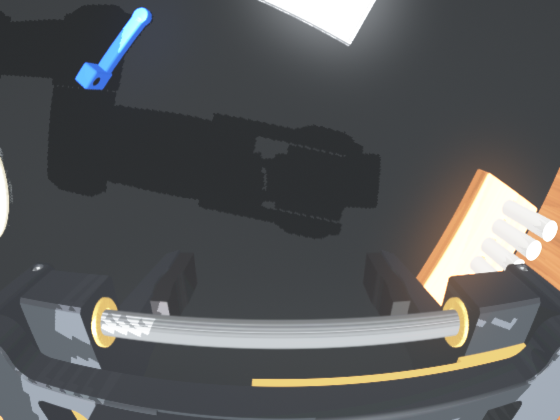

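```bash
cat > h.py <<'E'
import numpy as np, cv2
from scipy.spatial.transform import Rotation as R
from workcell import get_obs, grab_frame
def rot(q): return R.from_quat(np.asarray(q)[[1,2,3,0]]).as_matrix()
def foc(f): return f["img"].shape[0]/2/np.tan(np.radians(f["vertical_fov"])/2)
def ray(f,u,v,fish=False):
    F=foc(f); x=(u-f["cx"])/F; y=(v-f["cy"])/F
    if fish:
        r=np.hypot(x,y)+1e-12; d=np.array([x/r*np.sin(r),-y/r*np.sin(r),-np.cos(r)])
    else: d=np.array([x,-y,-1.])
    return rot(f["rotation"])@d
def onz(f,u,v,z,fish=False):
    d=ray(f,u,v,fish); o=f["origin"]; return o+d*(z-o[2])/d[2]
def proj(f,p,fish=False):
    c=rot(f["rotation"]).T@(np.asarray(p)-f["origin"]); F=foc(f)
    if fish:
        a=np.arctan2(np.hypot(c[0],c[1]),-c[2]); r=np.hypot(c[0],c[1])+1e-12
        return np.array([f["cx"]+F*a*c[0]/r, f["cy"]-F*a*c[1]/r])
    return np.array([f["cx"]+F*c[0]/-c[2], f["cy"]-F*c[1]/-c[2]])
def crop(im,x0,y0,x1,y1,s,name): cv2.imwrite("pics/"+name,cv2.resize(im[y0:y1,x0:x1],None,fx=s,fy=s,interpolation=cv2.INTER_CUBIC))
def pose():
    o=get_obs(); print("t",o["t"],"pos",o["position"].round(4),"F",o["contact_force"].round(1),"gap",round(o["finger_gap"],3)); return o
E
python3 - <<'E'
from h import *
f=grab_frame("top"); im=f["img"]
crop(im,195,150,345,305,5,"stand1.png")
hsv=cv2.cvtColor(im,cv2.COLOR_BGR2HSV)
m=cv2.inRange(hsv,(0,0,150),(180,60,255)); m[:245]=0;m[305:]=0;m[:,:205]=0;m[:,345:]=0
n,l,s,c=cv2.connectedComponentsWithStats(m)
for i in range(1,n):
    if s[i,4]>20:
        print(s[i],c[i],onz(f,*c[i],.016).round(3))
for nm,(u,v) in dict(mat1=(83,221),mat2=(185,218),mat3=(186,286),mat4=(84,288),t1=(360,213),t2=(462,215),t3=(461,282),t4=(358,279)).items(): print(nm,onz(f,u,v,.004 if 'm' in nm else .014).round(3))
E
```

```text
[294 251  12  45 309] [299.57281553 273.62135922] [ 0.435 -0.071  0.016]
[241 252   9  45 309] [244.74757282 275.89967638] [0.433 0.077 0.016]
[265 253  13  44 309] [271.02265372 275.50485437] [0.432 0.006 0.016]
[215 255  12  45 315] [220.81269841 278.01904762] [0.429 0.142 0.016]
[322 254  12  45 317] [326.94952681 276.88958991] [ 0.424 -0.145  0.016]
mat1 [0.594 0.52  0.004]
mat2 [0.595 0.239 0.004]
mat3 [0.409 0.238 0.004]
mat4 [0.411 0.515 0.004]
t1 [ 0.596 -0.243  0.014]
t2 [ 0.583 -0.523  0.014]
t3 [ 0.401 -0.509  0.014]
t4 [ 0.416 -0.229  0.014]
```

View pics/stand1.png

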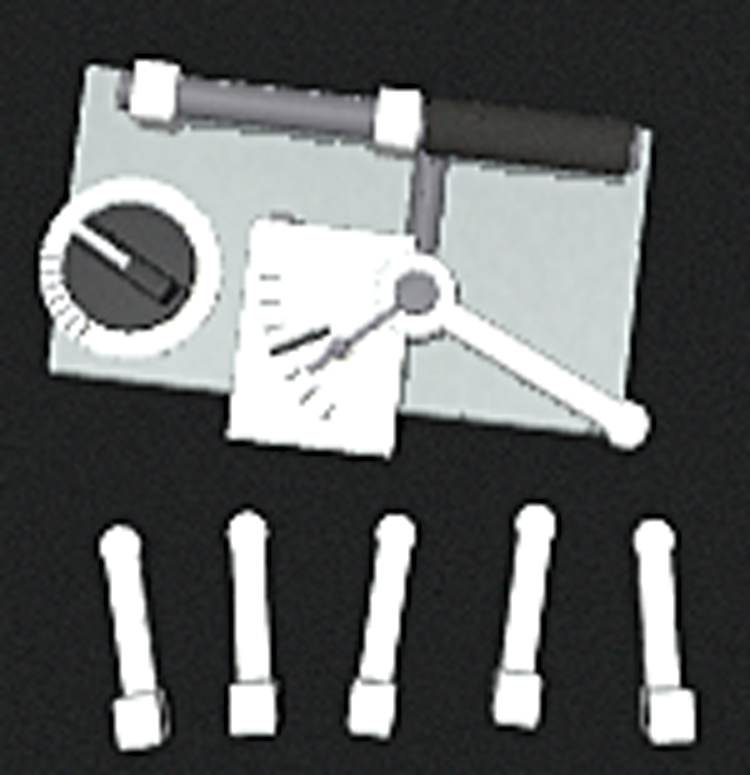

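```bash
cat >> h.py <<'E'
def S(xy): # stand->world
    import json; x,y,t=json.load(open("stand.json")); c,s=np.cos(t),np.sin(t)
    return np.array([x+c*xy[0]-s*xy[1], y+s*xy[0]+c*xy[1]])
def Sinv(p):
    import json; x,y,t=json.load(open("stand.json")); c,s=np.cos(t),np.sin(t)
    d=np.array(p[:2])-[x,y]; return np.array([c*d[0]+s*d[1], -s*d[0]+c*d[1]])
E
python3 - <<'E'
from h import *
import json
from scipy.optimize import least_squares
f=grab_frame("top"); im=f["img"]
pts=[((88,66),.02,(110,165)),((650,128),.02,(110,-150)),((50,372),.02,(-60,165)),((131,268),.028,(0,125)),((252,217),.058,(30,60)),((228,438),.058,(-85,60)),((392,458),.058,(-85,-27)),((627,424),.062,(142*np.cos(np.radians(-115)),-30+142*np.sin(np.radians(-115)))),((417,291),.063,(0,-30))]
W=[];M=[]
for (u,v),z,m in pts:
    W.append(onz(f,195+(u+.5)/5-.5,150+(v+.5)/5-.5,z)[:2]); M.append(np.array(m)/1e3)
W=np.array(W);M=np.array(M)
r=lambda p:(np.c_[p[0]+np.cos(p[2])*M[:,0]-np.sin(p[2])*M[:,1],p[1]+np.sin(p[2])*M[:,0]+np.cos(p[2])*M[:,1]]-W).ravel()
s=least_squares(r,[.55,0,0],loss='soft_l1',f_scale=.003); print(s.x,np.degrees(s.x[2])); print((r(s.x).reshape(-1,2)*1e3).round(1))
json.dump(list(s.x),open("stand.json","w"))
ax=S((0,-.03)); print("axis",ax,"dial",S((0,.125)),"pad",S((-.0465,-.1297)),"post0",S((0,.02)))
# needle tip in crop (310,370), post (340,348)
for (u,v),z in [((310,370),.062),((340,348),.09)]:
    p=Sinv(onz(f,195+u/5,150+v/5,z))-[0,-.03]; print(p, np.hypot(*p), np.degrees(np.arctan2(p[1],p[0]))-90)
p=Sinv(onz(f,195+78/5,150+228/5,.041))-[0,.125]; print("dial mark",p,np.arctan2(p[1],p[0])-np.pi/2)
# scene check
g=grab_frame("scene"); im=g["img"].copy()
for q,z in [((0,-.03),.066),((0,.125),.067),((.11,.165),.02),((.11,-.15),.02),((-.06,.165),.02),((-.06,-.157),.062),((-.0465,-.1297),.062)]:
    u=proj(g,[*S(q),z]); cv2.circle(im,tuple(int(round(a)) for a in u),1,(0,0,255),-1)
crop(im,190,130,370,275,4,"sc1.png")
E
```

```text
[ 0.61373503  0.01356369 -0.1329166 ] -7.615560378374564
[[  0.4   2.4]
 [  0.9  -1.3]
 [  0.3   2.1]
 [ -0.4   0.3]
 [ -1.2  -0.2]
 [  1.4   0.1]
 [  2.5  -0.4]
 [ -4.7 -10.8]
 [ -0.8   0.7]]
axis [ 0.60975926 -0.01617169] dial [0.63030073 0.13746114] pad [ 0.55045661 -0.10882986] post0 [0.61638554 0.03338729]
[-0.04737686  0.04956883] 0.06856848086239012 43.70474658004588
[-0.0362726   0.03443055] 0.05001163640392132 46.49240666464078
dial mark [0.01652155 0.0276914 ] -0.5379386152793719
```

View pics/sc1.png

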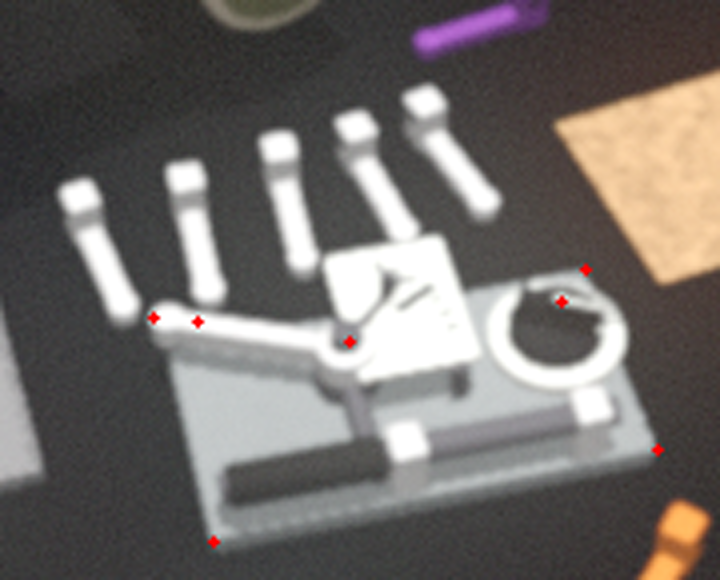

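```bash
cat >> h.py <<'E'
def plan(p,phi=None,stand=False):
    "shift (30mm units) and turn in tool axes from the current (measured) pose"
    o=get_obs(); T=rot(o["orientation"]); p=np.array(p,float)
    if stand: p[:2]=S(p[:2]); 
    d=T.T@(p-o["position"])/.03
    if phi is None: rv=np.zeros(3)
    else:
        G=np.array([[np.cos(phi),np.sin(phi),0],[np.sin(phi),-np.cos(phi),0],[0,0,-1]]).T
        G=np.stack([[np.cos(phi),np.sin(phi),0],[np.sin(phi),-np.cos(phi),0],[0,0,-1.]],1)
        rv=R.from_matrix(T.T@G).as_rotvec()
    print("t",round(o["t"],2),"from",o["position"].round(4),"to",p.round(4),"d",d.round(3),"rv",rv.round(3),"phi",round(np.arctan2(T[1,0],T[0,0]),3),"F",o["contact_force"].round(1))
E
python3 -c "
from h import *
plan((-.08,.01,.16),-.133,True)"
```

```text
t 0.3 from [ 0.2262 -0.5012  0.2385] to [0.5358 0.0341 0.16  ] d [-12.021 -16.745   2.625] rv [-0.     0.    -1.014] phi -1.147 F [-0.3  0.2 -1.1]
```

Emit:
drive_tool --steps '[[[-1.5,-2.1,0,0,0,-0.13],[-3,-4.2,0.3,0,0,-0.27],[-4.5,-6.3,0.6,0,0,-0.4],[-6,-8.4,1,0,0,-0.53],[-7.5,-10.5,1.3,0,0,-0.66],[-9,-12.6,1.6,0,0,-0.8],[-10.5,-14.6,1.9,0,0,-0.92],[-12,-16.7,2,0,0,-1.01]]]' --fingers 0 --newtons 20

```text
t: 1.1
position: [0.4262, -0.1552, 0.1999]
orientation: [0.0, 0.998, -0.066, 0.0]
contact_force: [1.4, -0.9, -0.3]
finger_gap: 0.296
```

```bash
python3 -c "
from h import *
plan((-.08,.01,.16),-.133,True)"
```

```text
t 1.1 from [ 0.4262 -0.1552  0.1999] to [0.5358 0.0341 0.16  ] d [ 2.785 -6.738  1.33 ] rv [ 0. -0.  0.] phi -0.133 F [ 1.4 -0.9 -0.3]
```

Emit:
drive_tool --steps '[[[1.0,-2.4,0.4,0,0,0],[2.0,-4.6,0.8,0,0,0],[2.8,-6.7,1.3,0,0,0],[2.8,-6.7,1.3,0,0,0],[2.8,-6.7,1.3,0,0,0],[2.8,-6.7,1.3,0,0,0]]]'

```text
t: 1.7
position: [0.5367, 0.0328, 0.1601]
orientation: [-0.0, 0.998, -0.067, -0.001]
contact_force: [-0.0, -0.8, 0.0]
finger_gap: 0.005
```

```bash
python3 -c "
from h import *
plan((-.08,.01,.07),-.133,True)
f=grab_frame('top');crop(f['img'],195,150,345,305,5,'t2.png')
f=grab_frame('wrist');cv2.imwrite('pics/w2.png',f['img'])
"
```

```text
t 1.7 from [0.5367 0.0328 0.1601] to [0.5358 0.0341 0.07  ] d [-0.034 -0.037  3.003] rv [-0.     0.001 -0.   ] phi -0.133 F [-0.  -0.8  0. ]
```

View pics/w2.png

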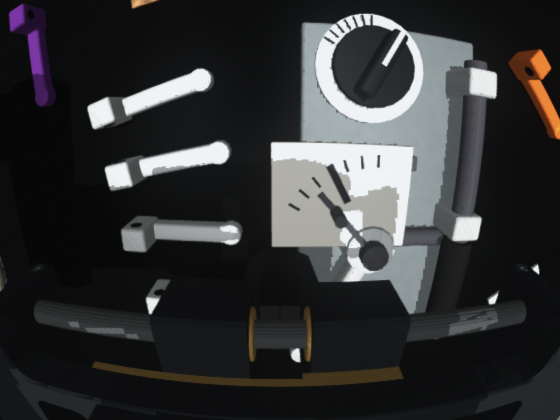

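View pics/t2.png

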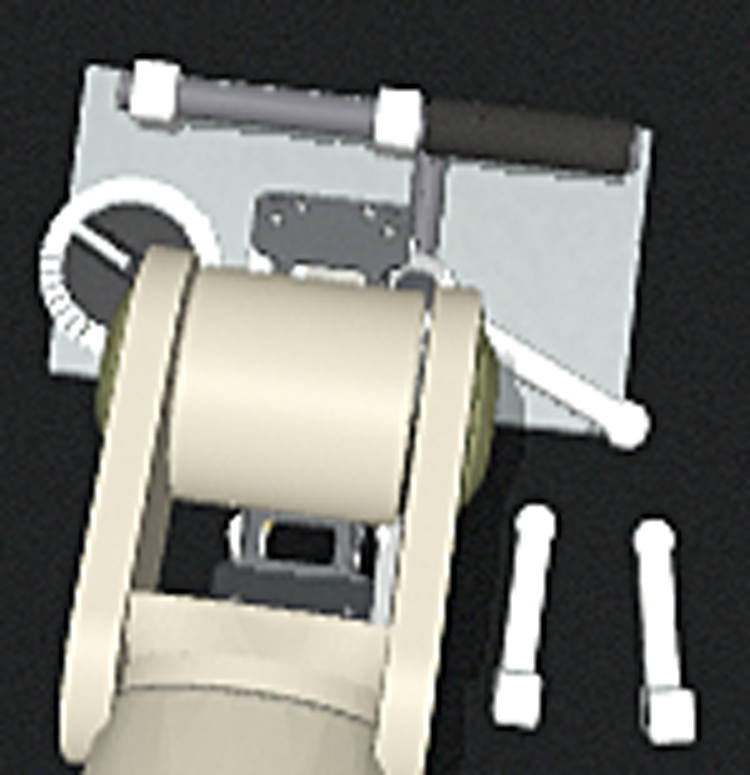

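Emit:
drive_tool --steps '[[[0,0,1.5,0,0,0],[0,0,3,0,0,0],[0,0,3,0,0,0],[0,0,3,0,0,0]]]'

```text
t: 2.2
position: [0.5365, 0.0294, 0.0721]
orientation: [0.0, 0.998, -0.069, 0.0]
contact_force: [1.1, -0.2, -0.6]
finger_gap: 0.005
```

```bash
python3 -c "
from h import *
plan((-.005,.02,.07),-.133,True)
f=grab_frame('wrist');cv2.imwrite('pics/w3.png',f['img'])
f=grab_frame('scene');crop(f['img'],190,130,370,275,4,'s3.png')
"
```

```text
t 2.2 from [0.5365 0.0294 0.0721] to [0.6114 0.034  0.07  ] d [ 2.454 -0.497  0.071] rv [ 0.    -0.    -0.005] phi -0.138 F [ 1.1 -0.2 -0.6]
```

View pics/w3.png

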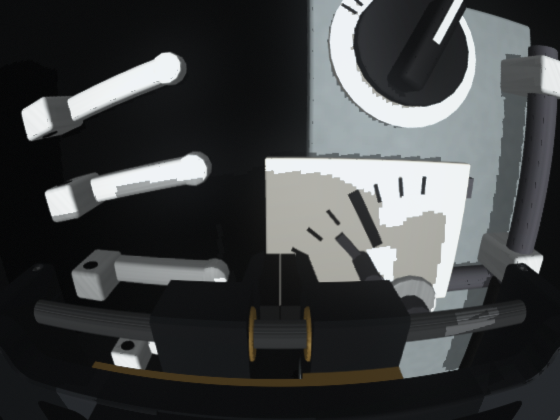

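View pics/s3.png

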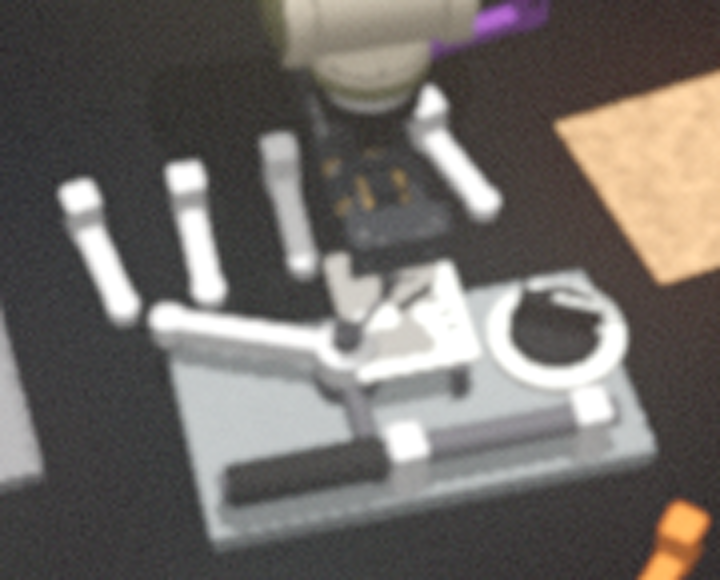

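Emit:
drive_tool --steps '[[[0.4,0,0.05,0,0,0],[0.72,-0.03,0.05,0,0,0],[0.9,-0.15,0.05,0,0,0],[1.08,-0.3,0.05,0,0,0],[1.3,-0.4,0.05,0,0,0],[1.5,-0.45,0.05,0,0,0],[1.7,-0.5,0.05,0,0,0],[1.7,-0.5,0.05,0,0,0]]]'

```text
t: 3.1
position: [0.5897, 0.0384, 0.0694]
orientation: [0.0, 0.998, -0.068, 0.0]
contact_force: [-0.5, -0.4, -1.4]
finger_gap: 0.005
```

```bash
python3 -c "
from h import *
plan((-.0225,.02,.07),-.133,True)
f=grab_frame('wrist');crop(f['img'],240,120,560,360,2.4,'w4.png')
"
```

```text
t 3.1 from [0.5897 0.0384 0.0694] to [0.5941 0.0364 0.07  ] d [ 0.154  0.047 -0.019] rv [ 0.    -0.001 -0.004] phi -0.137 F [-0.5 -0.4 -1.4]
```

View pics/w4.png

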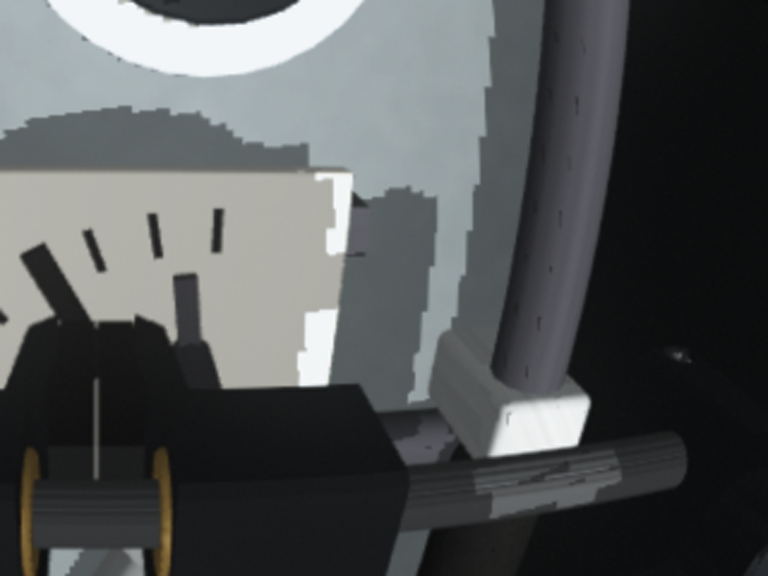

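Emit:
drive_tool --steps '[[[0.07,0,0,0,0,0],[0.13,0,0,0,0,0],[0.16,0,0,0,0,0],[0.16,0,0,0,0,0]]]'

```text
t: 3.55
position: [0.5937, 0.0377, 0.0695]
orientation: [0.0, 0.998, -0.068, 0.0]
contact_force: [-1.3, 0.6, 0.4]
finger_gap: 0.004
```

```bash
python3 -c "
from h import *
plan((-.0225,.02,.07),-.133,True)
f=grab_frame('wrist');crop(f['img'],240,120,560,360,2.4,'w5.png')
"
```

```text
t 3.55 from [0.5937 0.0377 0.0695] to [0.5941 0.0364 0.07  ] d [ 0.019  0.041 -0.016] rv [ 0.    -0.    -0.004] phi -0.137 F [-1.3  0.6  0.4]
```

View pics/w5.png

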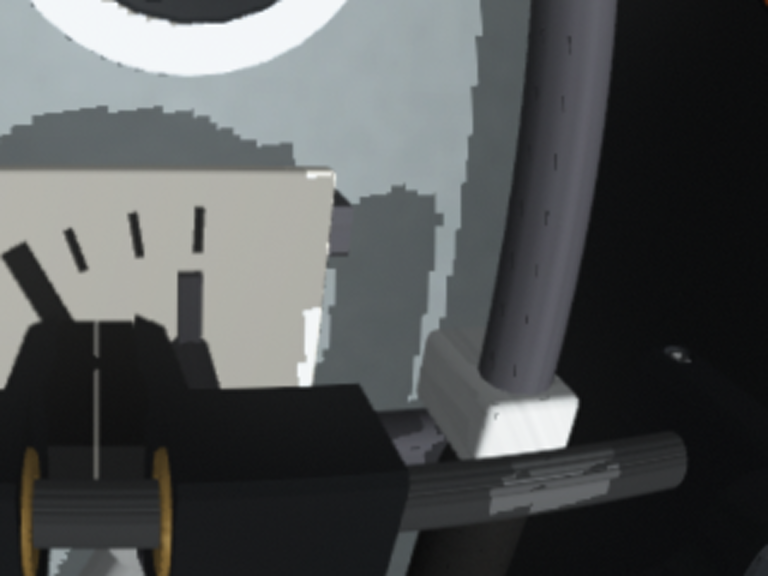

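Needle tip (190,275) nearly below the zero tick (198,230); a bit more until the stop gives a force.

Emit:
drive_tool --steps '[[[0.03,0,0,0,0,0],[0.06,0,0,0,0,0],[0.09,0,0,0,0,0],[0.09,0,0,0,0,0],[0.09,0,0,0,0,0]]]'

```text
t: 4.1
position: [0.5958, 0.0375, 0.0695]
orientation: [-0.0, 0.998, -0.068, -0.001]
contact_force: [-3.8, 1.5, 1.2]
finger_gap: 0.006
```

```bash
python3 -c "
from h import *
plan((-.0225,.02,.07),-.133,True)
f=grab_frame('wrist');crop(f['img'],240,120,560,360,2.4,'w6.png')
"
```

```text
t 4.1 from [0.5958 0.0375 0.0695] to [0.5941 0.0364 0.07  ] d [-0.053  0.046 -0.018] rv [-0.     0.001 -0.004] phi -0.137 F [-3.8  1.5  1.2]
```

View pics/w6.png

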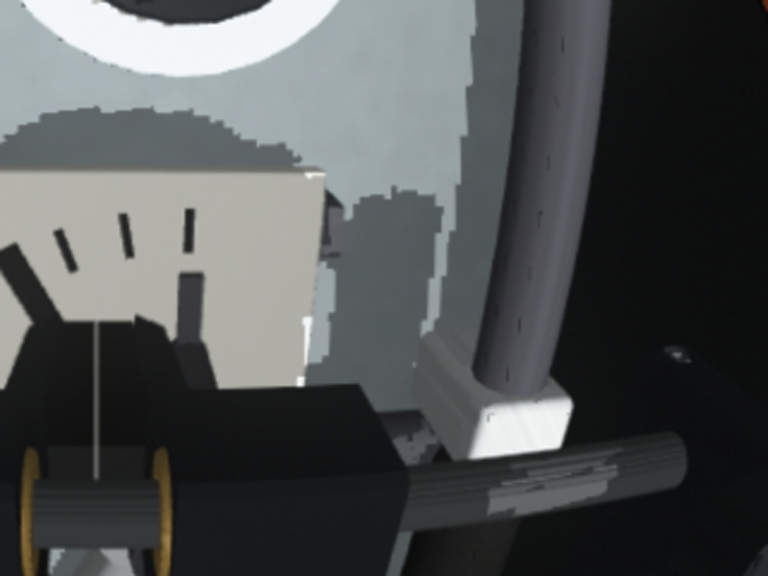

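Emit:
drive_tool --steps '[[[-0.3,0,0,0,0,0],[-0.6,0,-0.5,0,0,0],[-0.9,0,-1.6,0,0,0],[-0.9,0,-2,0,0,0],[-0.9,0,-2,0,0,0]]]'

```text
t: 4.65
position: [0.5705, 0.0409, 0.1312]
orientation: [0.0, 0.998, -0.068, 0.002]
contact_force: [0.5, 0.5, -0.2]
finger_gap: 0.0
```

```bash
python3 -c "
from h import *
plan((-.093,-.128,.13),-.133,True)
f=grab_frame('wrist');crop(f['img'],240,120,560,360,2.4,'w7.png')
"
```

```text
t 4.65 from [0.5705 0.0409 0.1312] to [ 0.5046 -0.101   0.13  ] d [-1.532  4.984  0.033] rv [ 0.    -0.005 -0.004] phi -0.137 F [ 0.5  0.5 -0.2]
```

View pics/w7.png

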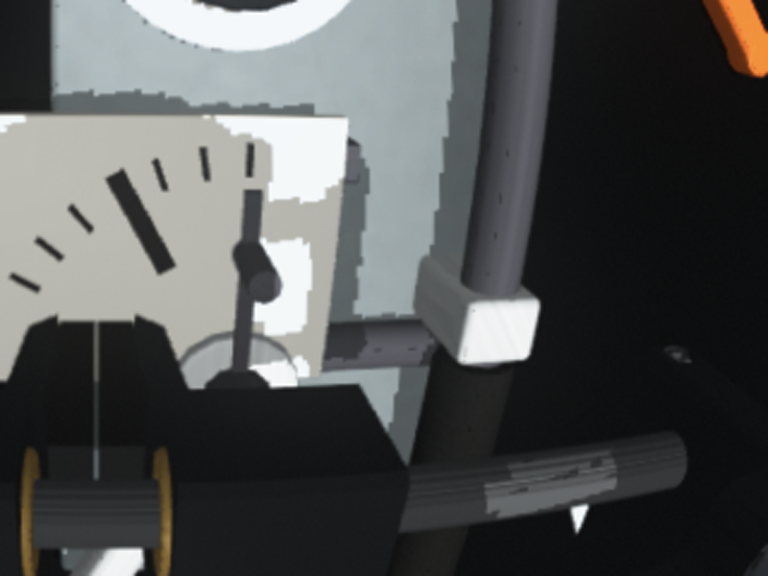

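Needle stays at the zero tick (250,165). On to the lever.

Emit:
drive_tool --steps '[[[-0.5,1.7,0,0,0,0],[-1.0,3.4,0,0,0,0],[-1.5,5,0,0,0,0],[-1.5,5,0,0,0,0],[-1.5,5,1.5,0,0,0],[-1.5,5,3.1,0,0,0],[-1.5,5,3.1,0,0,0],[-1.5,5,3.1,0,0,0]]]'

```text
t: 5.5
position: [0.5046, -0.101, 0.0364]
orientation: [-0.0, 0.998, -0.068, -0.001]
contact_force: [0.2, 0.2, 0.1]
finger_gap: 0.005
```

```bash
python3 -c "
from h import *
plan((-.017,-.14,.035),-.133,True)
f=grab_frame('wrist');cv2.imwrite('pics/w8.png',f['img'])
f=grab_frame('scene');crop(f['img'],190,130,370,275,4,'s8.png')
"
```

```text
t 5.5 from [ 0.5046 -0.101   0.0364] to [ 0.5783 -0.1229  0.035 ] d [2.534 0.39  0.041] rv [-0.001  0.002 -0.004] phi -0.137 F [0.2 0.2 0.1]
```

View pics/w8.png

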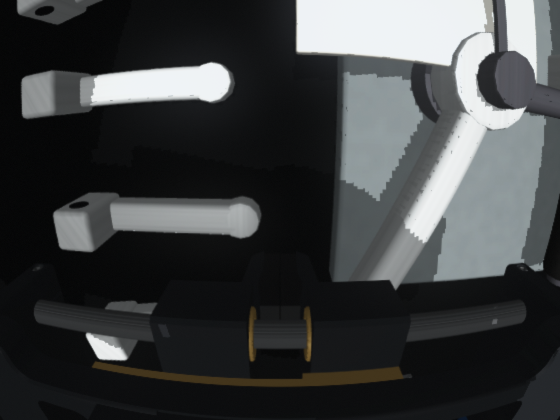

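View pics/s8.png

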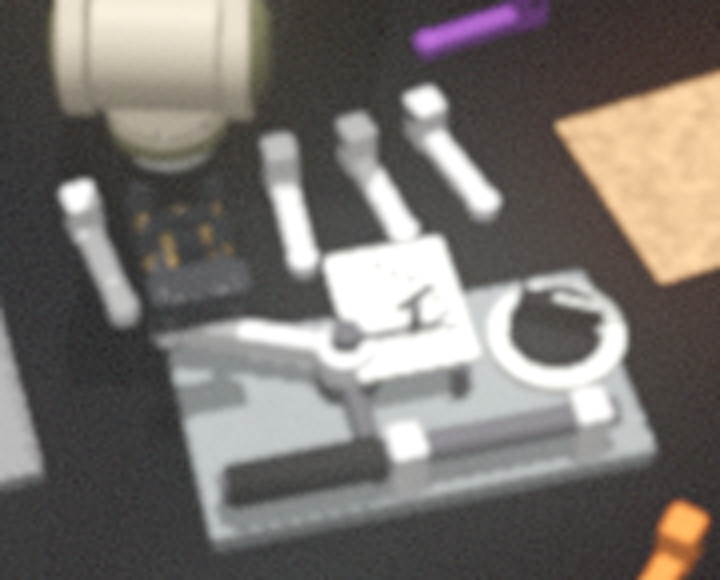

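Emit:
drive_tool --steps '[[[0.4,0,0,0,0,0],[0.8,0.05,0,0,0,0],[1.0,0.1,0,0,0,0],[1.2,0.2,0,0,0,0],[1.4,0.3,0,0,0,0],[1.4,0.3,0,0,0,0],[1.4,0.3,0,0,0,0]]]'

```text
t: 6.3
position: [0.5449, -0.1159, 0.0368]
orientation: [-0.0, 0.998, -0.068, 0.0]
contact_force: [-0.6, 3.0, 3.6]
finger_gap: 0.004
```

Emit:
drive_tool --steps '[[[0.1,0.03,0,0,0,0],[0.2,0.05,0,0,0,0],[0.2,0.05,0,0,0,0],[0.2,0.05,0,0,0,0]]]'

```text
t: 6.7
position: [0.5506, -0.1184, 0.0365]
orientation: [0.0, 0.998, -0.068, 0.0]
contact_force: [-1.3, 4.2, 3.0]
finger_gap: 0.008
```

```bash
python3 -c "
from h import *
plan((-.017,-.14,.035),-.133,True)
f=grab_frame('wrist');cv2.imwrite('pics/w9.png',f['img'])
"
```

```text
t 6.7 from [ 0.5506 -0.1184  0.0365] to [ 0.5783 -0.1229  0.035 ] d [0.936 0.026 0.05 ] rv [ 0.    -0.    -0.004] phi -0.137 F [-1.3  4.2  3. ]
```

View pics/w9.png

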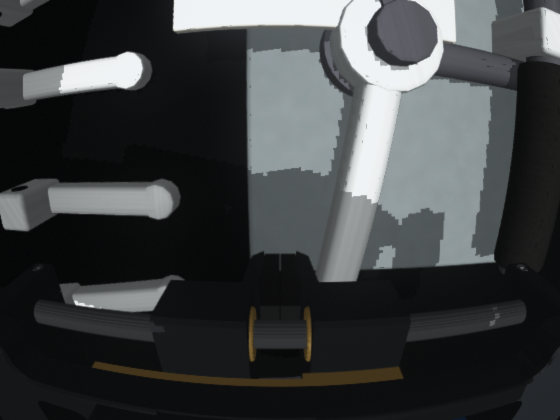

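```bash
python3 -c "
from h import *
for i in range(4):
  f=grab_frame('scene'); o=get_obs(); print(o['contact_force'].round(1),o['torque'].round(2))
crop(f['img'],190,130,370,275,4,'s9.png')
print(Sinv(o['position']))
"
```

```text
[-0.9  3.3  3.2] [0.48 0.   0.02]
[-0.9  4.1  3.8] [ 0.45  0.04 -0.01]
[-0.3  4.   3.8] [0.43 0.03 0.04]
[-1.5  3.6  3.1] [0.46 0.06 0.  ]
[-0.04516102 -0.13910619]
```

View pics/s9.png

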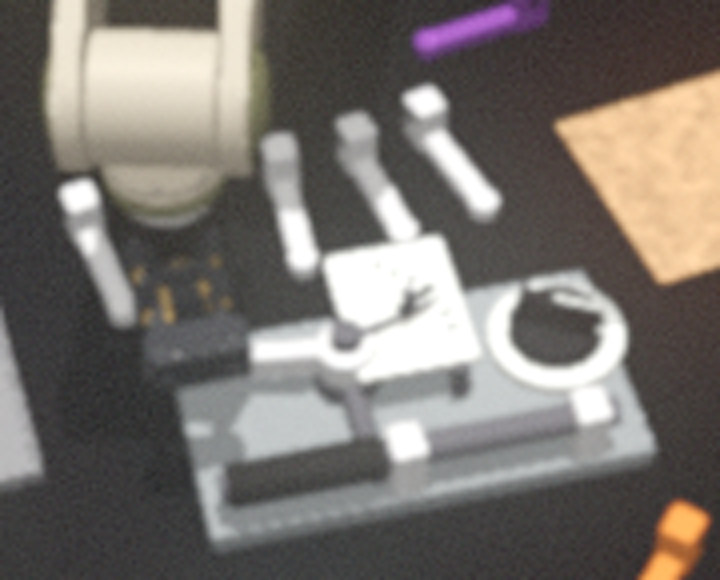

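Emit:
drive_tool --steps '[[[-0.3,0,0,0,0,0],[-0.3,-0.3,0,0,0,0],[-0.1,-0.3,0,0,0,0],[0.05,-0.3,0,0,0,0],[0.05,-0.3,0,0,0,0],[0.05,-0.3,0,0,0,0]]]'

```text
t: 7.55
position: [0.5536, -0.1098, 0.0364]
orientation: [0.0, 0.998, -0.068, 0.0]
contact_force: [-3.2, -0.1, 0.8]
finger_gap: 0.004
```

```bash
python3 -c "
from h import *
for i in range(3):
  f=grab_frame('wrist'); o=get_obs(); print(o['contact_force'].round(1),o['torque'].round(2))
cv2.imwrite('pics/w10.png',f['img'])
print(Sinv(o['position']),o['position'])
"
```

```text
[-2.7  0.   0.5] [ 0.03  0.28 -0.07]
[-2.1 -0.9 -0.1] [ 0.01  0.3  -0.03]
[-2.5 -0.5 -0.6] [-0.    0.31 -0.1 ]
[-0.04363824 -0.13011417] [ 0.55323824 -0.10961963  0.0364565 ]
```

View pics/w10.png

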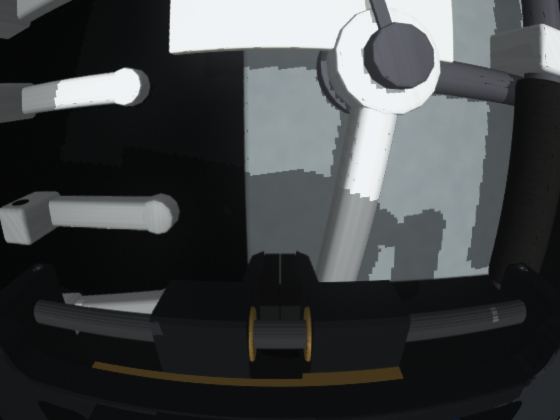

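Emit:
drive_tool --steps '[[[0.08,0,0,0,0,0],[0.15,0,0,0,0,0],[0.15,0,0,0,0,0]]]'

```text
t: 8.0
position: [0.558, -0.1105, 0.0365]
orientation: [0.0, 0.998, -0.068, 0.0]
contact_force: [-3.4, -0.6, -0.1]
finger_gap: 0.004
```

Emit:
drive_tool --steps '[[[0.07,0.01,0,0,0,0],[0.07,0.01,0,0,0,0]]]'

```text
t: 8.2
position: [0.56, -0.111, 0.0365]
orientation: [0.0, 0.998, -0.069, 0.0]
contact_force: [-3.2, -1.1, -0.9]
finger_gap: 0.006
```

Emit:
drive_tool --steps '[[[0.07,0.01,0,0,0,0],[0.07,0.01,0,0,0,0]]]'

```text
t: 8.4
position: [0.5621, -0.1115, 0.0365]
orientation: [0.0, 0.998, -0.068, 0.0]
contact_force: [-2.9, -1.5, 0.2]
finger_gap: 0.007
```

Emit:
drive_tool --steps '[[[0.07,0.01,0,0,0,0],[0.07,0.01,0,0,0,0]]]'

```text
t: 8.6
position: [0.5641, -0.1121, 0.0365]
orientation: [0.0, 0.998, -0.068, 0.0]
contact_force: [-3.6, -1.6, 0.3]
finger_gap: 0.002
```

Emit:
drive_tool --steps '[[[0.07,0.0,0,0,0,0],[0.07,0.0,0,0,0,0]]]'

```text
t: 8.8
position: [0.5662, -0.1124, 0.0365]
orientation: [0.0, 0.998, -0.068, 0.0]
contact_force: [-3.3, -2.6, 0.3]
finger_gap: 0.004
```

Emit:
drive_tool --steps '[[[0.07,0.0,0,0,0,0],[0.07,0.0,0,0,0,0]]]'

```text
t: 9.0
position: [0.5683, -0.1127, 0.0365]
orientation: [0.0, 0.998, -0.068, 0.0]
contact_force: [-3.1, -1.9, -0.2]
finger_gap: 0.004
```

Emit:
drive_tool --steps '[[[0.07,0.0,0,0,0,0],[0.07,0.0,0,0,0,0]]]'

```text
t: 9.2
position: [0.5703, -0.1129, 0.0365]
orientation: [0.0, 0.998, -0.068, 0.0]
contact_force: [-3.2, -2.9, 0.1]
finger_gap: 0.006
```

Emit:
drive_tool --steps '[[[0.05,0.0,0,0,0,0],[0.05,0.0,0,0,0,0]]]'

```text
t: 9.4
position: [0.5716, -0.1131, 0.0365]
orientation: [0.0, 0.998, -0.068, -0.0]
contact_force: [-3.5, -2.1, 0.6]
finger_gap: 0.006
```

Emit:
drive_tool --steps '[[[0.07,0.0,0,0,0,0],[0.07,0.0,0,0,0,0]]]'

```text
t: 9.6
position: [0.5737, -0.1134, 0.0365]
orientation: [0.0, 0.998, -0.068, -0.0]
contact_force: [-3.9, -2.7, -0.8]
finger_gap: 0.005
```

Emit:
drive_tool --steps '[[[0.07,0.0,0,0,0,0],[0.07,0.0,0,0,0,0]]]'

```text
t: 9.8
position: [0.5758, -0.1137, 0.0365]
orientation: [0.0, 0.998, -0.068, -0.0]
contact_force: [-3.5, -3.0, -0.6]
finger_gap: 0.004
```

Emit:
drive_tool --steps '[[[0.07,0.0,0,0,0,0],[0.07,0.0,0,0,0,0]]]'

```text
t: 10.0
position: [0.5779, -0.1141, 0.0365]
orientation: [0.0, 0.998, -0.068, -0.0]
contact_force: [-4.5, -3.8, -0.4]
finger_gap: 0.005
```

Emit:
drive_tool --steps '[[[0.07,0.0,0,0,0,0],[0.07,0.0,0,0,0,0]]]'

```text
t: 10.2
position: [0.5799, -0.1143, 0.0365]
orientation: [0.0, 0.998, -0.068, -0.0]
contact_force: [-4.0, -2.8, -0.2]
finger_gap: 0.009
```

Emit:
drive_tool --steps '[[[0.07,0.0,0,0,0,0],[0.07,0.0,0,0,0,0]]]'

```text
t: 10.4
position: [0.582, -0.1146, 0.0365]
orientation: [0.0, 0.998, -0.068, -0.0]
contact_force: [-5.5, -3.4, -0.5]
finger_gap: 0.003
```

Emit:
drive_tool --steps '[[[0.07,0.0,0,0,0,0],[0.07,0.0,0,0,0,0]]]'

```text
t: 10.6
position: [0.5841, -0.1148, 0.0365]
orientation: [-0.0, 0.998, -0.068, -0.0]
contact_force: [-4.1, -2.1, -0.5]
finger_gap: 0.005
```

```bash
python3 -c "
from h import *
for i in range(3):
  f=grab_frame('wrist'); o=get_obs(); print(o['contact_force'].round(1),o['torque'].round(2))
cv2.imwrite('pics/w11.png',f['img'])
print(Sinv(o['position']),o['position'])
f=grab_frame('scene');crop(f['img'],190,130,370,275,4,'s11.png')
"
```

```text
[-5.3 -2.1  0.7] [-0.32  0.49 -0.03]
[-3.4 -3.4 -0.3] [-0.35  0.51 -0.02]
[-4.6 -2.2 -0.8] [-0.41  0.55  0.04]
[-0.01247732 -0.1311153 ] [ 0.58399164 -0.11474155  0.03647804]
```

View pics/w11.png

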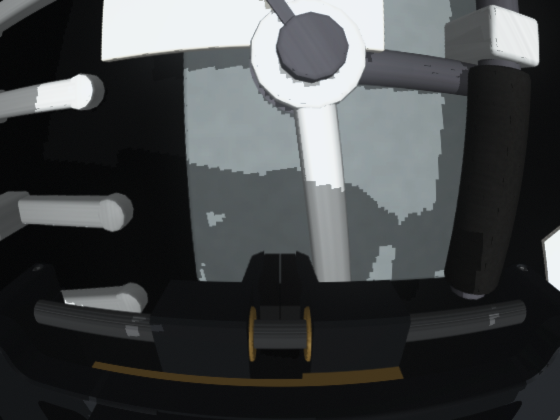

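View pics/s11.png

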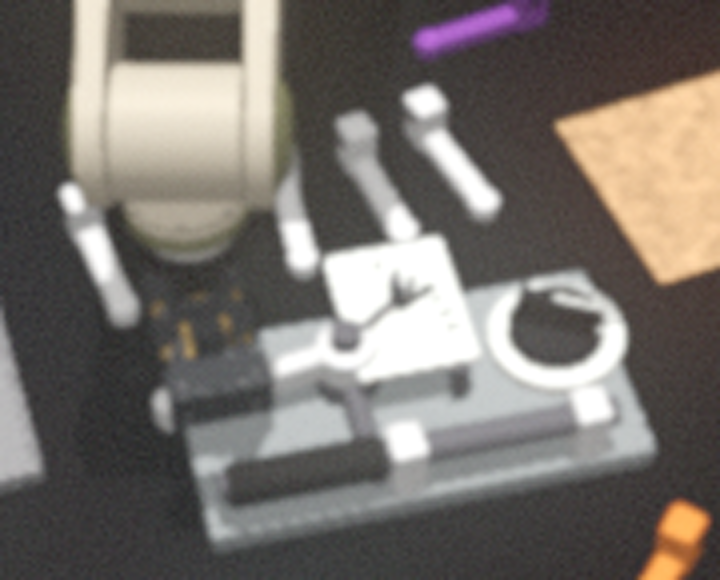

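Emit:
drive_tool --steps '[[[0.07,0.0,0,0,0,0],[0.07,0.0,0,0,0,0]]]'

```text
t: 11.0
position: [0.5862, -0.1149, 0.0365]
orientation: [-0.0, 0.998, -0.068, -0.0]
contact_force: [-4.2, -1.4, -0.5]
finger_gap: 0.004
```

Emit:
drive_tool --steps '[[[0.07,0.0,0,0,0,0],[0.07,0.0,0,0,0,0]]]'

```text
t: 11.2
position: [0.5882, -0.1151, 0.0365]
orientation: [-0.0, 0.998, -0.068, -0.0]
contact_force: [-4.6, -1.6, -0.5]
finger_gap: 0.005
```

Emit:
drive_tool --steps '[[[0.07,0.0,0,0,0,0],[0.07,0.0,0,0,0,0]]]'

```text
t: 11.4
position: [0.5903, -0.1153, 0.0364]
orientation: [-0.0, 0.998, -0.068, -0.0]
contact_force: [-4.2, 0.8, 0.6]
finger_gap: 0.002
```

Emit:
drive_tool --steps '[[[0.05,0.0,0,0,0,0],[0.05,0.0,0,0,0,0]]]'

```text
t: 11.6
position: [0.5913, -0.1153, 0.0364]
orientation: [-0.0, 0.998, -0.068, -0.001]
contact_force: [-6.6, 1.1, 3.0]
finger_gap: 0.006
```

```bash
python3 -c "
from h import *
for i in range(3):
  f=grab_frame('wrist'); o=get_obs(); print(o['contact_force'].round(1),o['torque'].round(2))
cv2.imwrite('pics/w12.png',f['img'])
print(Sinv(o['position']),o['position'])
f=grab_frame('scene');crop(f['img'],190,130,370,275,4,'s12.png')
"
```

```text
[-6.9  1.   1.9] [0.13 0.83 0.09]
[-7.2  0.8  2.4] [0.13 0.81 0.03]
[-6.8  0.9  2.3] [0.12 0.83 0.06]
[-0.00524722 -0.13074452] [ 0.5912071  -0.11533222  0.03640583]
```

View pics/w12.png

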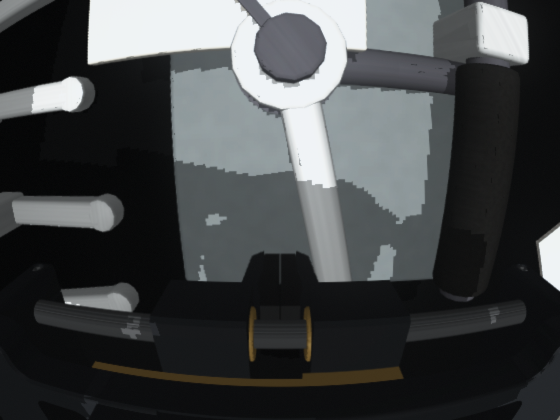

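View pics/s12.png

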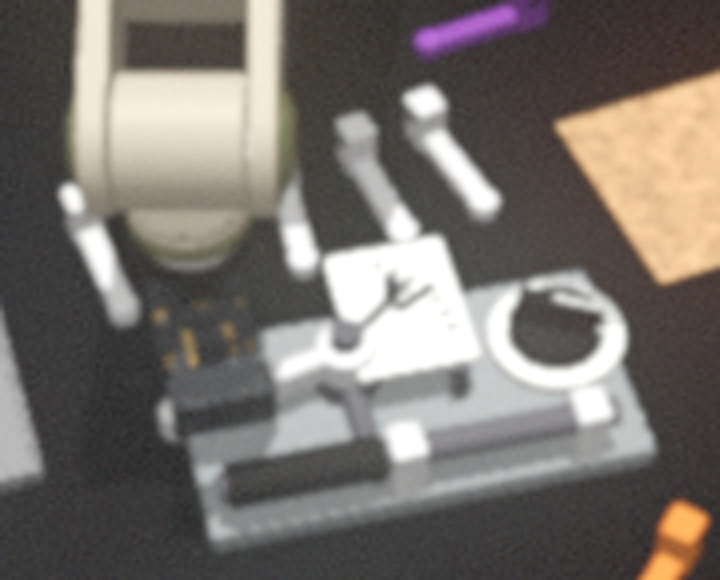

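Emit:
drive_tool --steps '[[[0.03,0.0,0,0,0,0],[0.03,0.0,0,0,0,0]]]'

```text
t: 12.0
position: [0.5917, -0.1153, 0.0364]
orientation: [-0.0, 0.998, -0.068, -0.001]
contact_force: [-9.9, 0.9, 2.8]
finger_gap: 0.005
```

```bash
python3 -c "
from h import *
for i in range(2):
  f=grab_frame('wrist'); o=get_obs(); print(o['contact_force'].round(1),o['torque'].round(2),o['position'])
"
```

```text
[-8.9  0.8  2.7] [0.23 1.14 0.08] [ 0.59166489 -0.11532577  0.03635996]
[-8.7  2.9  2.6] [0.14 1.1  0.14] [ 0.59167719 -0.1153442   0.03640172]
```

Emit:
drive_tool --steps '[[[0.03,0.0,0,0,0,0],[0.03,0.0,0,0,0,0]]]'

```text
t: 12.3
position: [0.5921, -0.1153, 0.0363]
orientation: [-0.001, 0.998, -0.068, -0.002]
contact_force: [-12.0, 1.2, 3.6]
finger_gap: 0.003
```

```bash
python3 -c "
from h import *
for i in range(2):
  f=grab_frame('wrist'); o=get_obs(); print(o['contact_force'].round(1),o['torque'].round(2),o['position'])
"
```

```text
[-11.1   2.1   3.4] [0.22 1.44 0.11] [ 0.5920964  -0.11532656  0.0363517 ]
[-11.3   0.7   5.4] [0.3  1.49 0.12] [ 0.59206356 -0.11533386  0.03634779]
```

Emit:
drive_tool --steps '[[[-0.3,0,0,0,0,0],[-0.8,0,0,0,0,0],[-1.4,0,0,0,0,0],[-2,0,0,0,0,0],[-2.7,0,0,0,0,0],[-3.3,0,0,0,0,0],[-3.3,0,-1,0,0,0],[-3.3,0,-2.5,0,0,0]]]'

```text
t: 13.2
position: [0.4949, -0.1022, 0.1112]
orientation: [-0.001, 0.998, -0.069, -0.001]
contact_force: [0.2, -0.2, -0.3]
finger_gap: 0.002
```

```bash
python3 -c "
from h import *
plan((-.075,.04,.15),-.133,True)
"
```

```text
t 13.2 from [ 0.4949 -0.1022  0.1112] to [0.5447 0.0632 0.15  ] d [ 0.885 -5.69  -1.286] rv [-0.001  0.002 -0.005] phi -0.138 F [ 0.2 -0.2 -0.3]
```

Emit:
drive_tool --steps '[[[0.2,-1.2,-1.0,0,0,0],[0.5,-2.5,-1.6,0,0,0],[0.7,-3.8,-1.8,0,0,0],[0.9,-4.7,-1.8,0,0,0],[0.9,-4.7,-1.8,0,0,0],[0.9,-4.7,-1.8,0,0,0]]]'

```text
t: 13.8
position: [0.5418, 0.0336, 0.1656]
orientation: [-0.0, 0.998, -0.068, 0.001]
contact_force: [-0.9, -0.6, 0.4]
finger_gap: 0.006
```

```bash
python3 -c "
from h import *
import pickle
f=grab_frame('wrist');cv2.imwrite('pics/w13.png',f['img']);crop(f['img'],220,100,450,300,3.4,'w13c.png');pickle.dump(f,open('w13.pkl','wb'))
plan((0,.125,.1),.4,True)
"
```

```text
t 13.85 from [0.5416 0.033  0.1655] to [0.6303 0.1375 0.1   ] d [ 2.451 -3.854  2.186] rv [ 0.    -0.001 -0.537] phi -0.137 F [ 1.1 -0.5  0.4]
```

View pics/w13.png

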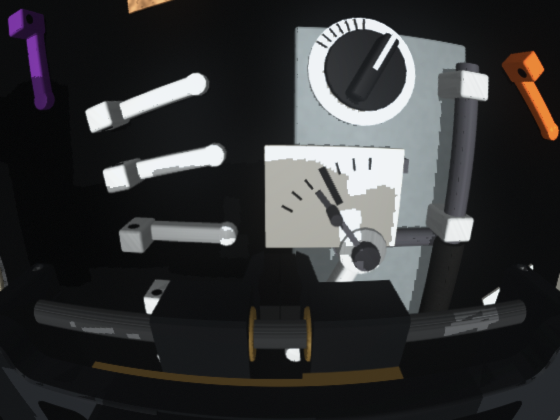

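View pics/w13c.png

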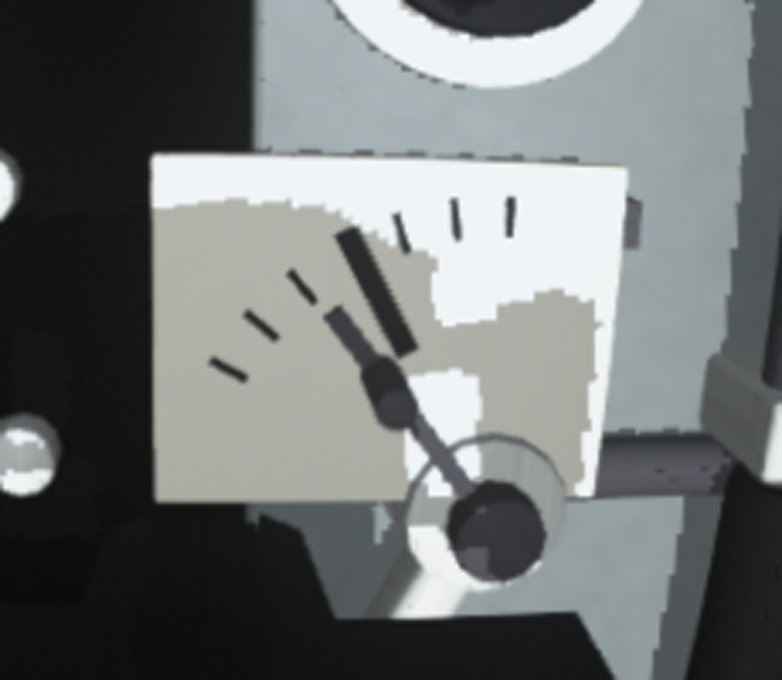

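```bash
python3 -c "
from h import *
import pickle
f=pickle.load(open('w13.pkl','rb'))
P=lambda u,v,z: Sinv(onz(f,220+(u+.5)/3.4-.5,100+(v+.5)/3.4-.5,z,True))
def ang(a,b): d=a-b; return np.degrees(np.arctan2(d[1],d[0]))-90
for n,o,i in [('0',(512,197),(510,237)),('10',(453,199),(459,240)),('20',(396,213),(407,252)),('lim',(347,232),(407,351)),('40',(290,271),(316,303)),('50',(246,312),(277,340)),('60',(210,359),(246,380))]:
  A,B=P(*o,.058),P(*i,.058); m=(A+B)/2; print(n,ang(A,B).round(1),'about axis',ang(m,np.array([0,-.03])).round(2), (m*1e3).round(1))
for z in (.059,.061,.063):
  A,B,C=P(333,312,z),P(420,430,z),P(470,492,z)
  print('needle',z,ang(A,C).round(2),ang(A,np.array([0,-.03])).round(2),(A*1e3).round(1),ang(C,np.array([0,-.03])).round(2))
print('post top',ang(P(397,408,.09),np.array([0,-.03])), P(397,408,.09))
print('hub top',P(496,530,.075),P(496,530,.066))
"
```

```text
0 0.5 about axis 0.22 [-0.3 46.1]
10 11.2 about axis 10.44 [-13.9  45.2]
20 17.9 about axis 20.53 [-26.9  41.9]
lim 28.3 about axis 29.25 [-32.1  27.3]
40 39.2 about axis 40.51 [-50.   28.6]
50 47.2 about axis 50.65 [-59.8  19. ]
60 58.5 about axis 60.62 [-67.7   8.1]
needle 0.059 38.18 39.09 [-42.8  22.7] 46.08
needle 0.061 38.18 38.97 [-43.1  23.3] 44.27
needle 0.063 38.18 38.85 [-43.3  23.8] 42.84
post top 38.8734345655468 [-0.03197984  0.00967067]
hub top [-0.00238398 -0.02766889] [ 0.00033192 -0.03214884]
```

```bash
python3 -c "
from h import *
import pickle
f=pickle.load(open('w13.pkl','rb'))
crop(f['img'],290,0,440,140,5,'w13d.png')
plan((0,.125,.1),-.674,True)
"
```

```text
t 13.85 from [0.5416 0.033  0.1655] to [0.6303 0.1375 0.1   ] d [ 2.451 -3.854  2.186] rv [-0.    -0.001  0.537] phi -0.137 F [ 1.1 -0.5  0.4]
```

View pics/w13d.png

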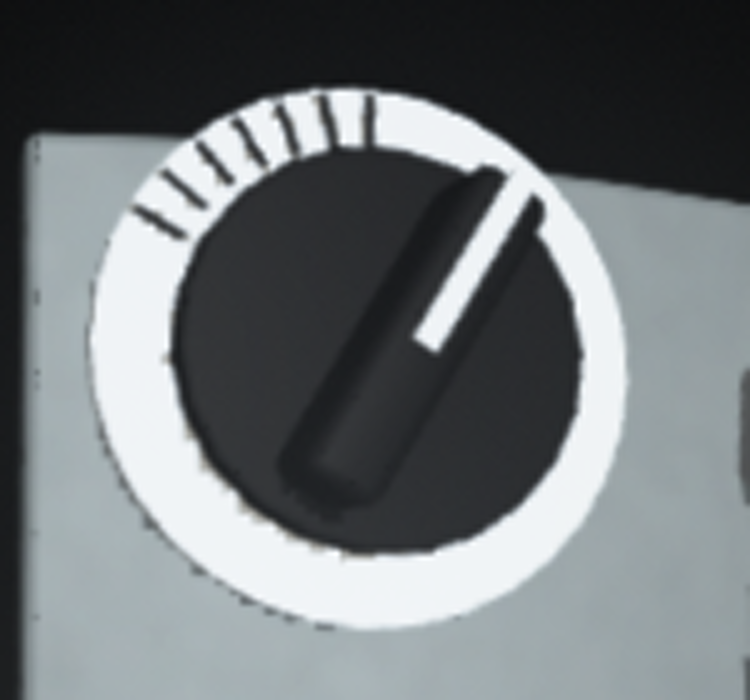

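```bash
python3 -c "
from h import *
import pickle
f=pickle.load(open('w13.pkl','rb'))
P=lambda u,v,z: Sinv(onz(f,290+(u+.5)/5-.5,0+(v+.5)/5-.5,z,True))
def ang(a,b): d=a-b; return np.degrees(np.arctan2(d[1],d[0]))-90
A,B=P(522,175,.067),P(427,342,.067)
print(A,B,ang(A,B), ang(A,np.array([0,.125])))
print('zero tick',P(370,120,.028),ang(P(370,120,.028),np.array([0,.125])),'60',P(160,222,.028),ang(P(160,222,.028),np.array([0,.125])))
"
```

```text
[0.01435525 0.15071363] [-0.0012813   0.12227141] -28.800468359989665 -29.17347819051897
zero tick [1.34941537e-04 1.67750105e-01] -0.18085464196965972 60 [-0.0372871   0.14618347] 60.39831350170451
```

Emit:
drive_tool --steps '[[[0.8,-1.2,0,0,0,0.12],[1.6,-2.4,0,0,0,0.25],[2.3,-3.6,0.3,0,0,0.38],[2.45,-3.85,1,0,0,0.5],[2.45,-3.85,2,0,0,0.5],[2.45,-3.85,2.1,0,0,0.5],[2.45,-3.85,2.1,0,0,0.5]]]' --fingers 0.5

```text
t: 14.55
position: [0.6301, 0.1367, 0.1025]
orientation: [0.0, 0.95, -0.314, -0.0]
contact_force: [0.6, -0.0, 0.0]
finger_gap: 0.495
```

```bash
python3 -c "
from h import *
f=grab_frame('wrist');cv2.imwrite('pics/w14.png',f['img'])
plan((0,.125,.047),-.637,True)
"
```

```text
t 14.6 from [0.6306 0.1368 0.1036] to [0.6303 0.1375 0.047 ] d [-0.023 -0.01   1.888] rv [-0.001 -0.001 -0.001] phi -0.638 F [-0.4  0.7 -0.5]
```

View pics/w14.png

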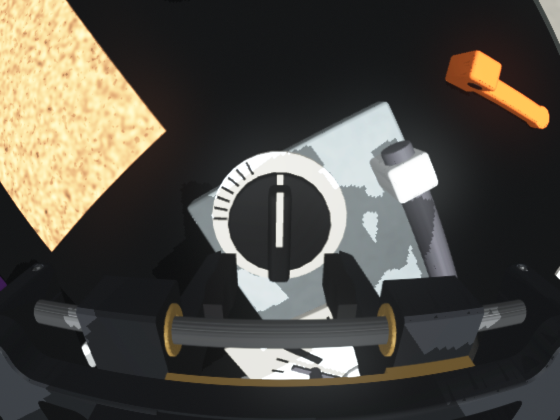

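Emit:
drive_tool --steps '[[[0,0,0.7,0,0,0],[0,0,1.4,0,0,0],[0,0,1.87,0,0,0],[0,0,1.87,0,0,0]]]'

```text
t: 15.0
position: [0.6298, 0.1373, 0.0459]
orientation: [0.0, 0.95, -0.313, -0.001]
contact_force: [-0.6, 0.4, 0.7]
finger_gap: 0.499
```

Emit:
drive_tool --steps '[[[0,0,0,0,0,0],[0,0,0,0,0,0],[0,0,0,0,0,0],[0,0,0,0,0,0],[0,0,0,0,0,0]]]' --fingers 0 --newtons 20

```text
t: 15.5
position: [0.6304, 0.1378, 0.0471]
orientation: [-0.0, 0.95, -0.313, 0.001]
contact_force: [-0.6, -0.5, 3.2]
finger_gap: 0.155
```

```bash
python3 -c "
from h import *
plan((0,.125,.047),.537,True)
"
```

```text
t 15.5 from [0.6304 0.1378 0.0471] to [0.6303 0.1375 0.047 ] d [0.004 0.012 0.002] rv [-0.000e+00 -1.000e-03 -1.174e+00] phi -0.637 F [-0.6 -0.5  3.2]
```

Emit:
drive_tool --steps '[[[0,0,0,0,0,-0.145],[0,0,0,0,0,-0.29],[0,0,0,0,0,-0.435],[0,0,0,0,0,-0.58],[0,0,0,0,0,-0.725],[0,0,0,0,0,-0.87],[0,0,0,0,0,-1.015],[0,0,0,0,0,-1.15]]]'

```text
t: 16.3
position: [0.6293, 0.1379, 0.047]
orientation: [-0.0, 0.967, 0.257, -0.001]
contact_force: [-4.1, -0.7, 7.1]
finger_gap: 0.156
```

Emit:
drive_tool --steps '[[[0,0,0,0,0,-0.025],[0,0,0,0,0,-0.025],[0,0,0,0,0,-0.025]]]'

```text
t: 16.6
position: [0.6293, 0.1379, 0.047]
orientation: [-0.0, 0.964, 0.266, -0.001]
contact_force: [-4.9, -0.3, 5.6]
finger_gap: 0.156
```

```bash
python3 -c "
from h import *
f=grab_frame('wrist');cv2.imwrite('pics/w15.png',f['img'])
plan((0,.125,.047),.537,True)
"
```

```text
t 16.65 from [0.6293 0.1379 0.047 ] to [0.6303 0.1375 0.047 ] d [0.021 0.029 0.001] rv [-0.001  0.001  0.001] phi 0.538 F [-5.7 -0.7  6.9]
```

View pics/w15.png

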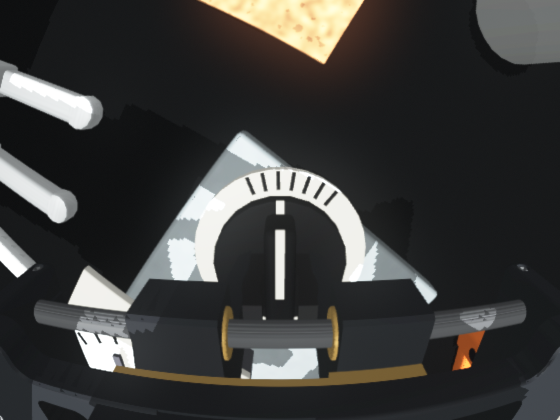

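Emit:
drive_tool --steps '[[[0,0,0,0,0,0],[0,0,0,0,0,0],[0,0,0,0,0,0],[0,0,-1,0,0,0],[0,0,-2.3,0,0,0],[0,0,-3,0,0,0.15],[0,0.7,-3.5,0,0,0.3],[0,1.5,-4.0,0,0,0.45]]]' --fingers 0.5

```text
t: 17.45
position: [0.6533, 0.0994, 0.1675]
orientation: [-0.0, 0.999, 0.042, 0.0]
contact_force: [-0.2, -0.1, -0.9]
finger_gap: 0.498
```

```bash
python3 -c "
from h import *
plan((-.085,.02,.2),-.133,True)
"
```

```text
t 17.45 from [0.6533 0.0994 0.1675] to [0.5321 0.0447 0.2   ] d [-4.175  1.482 -1.087] rv [-0.    -0.001  0.216] phi 0.083 F [-0.2 -0.1 -0.9]
```

Emit:
drive_tool --steps '[[[-1.4,0.5,-0.4,0,0,0.1],[-2.8,1,-0.8,0,0,0.2],[-4.2,1.5,-1.1,0,0,0.22],[-4.2,1.5,-1.1,0,0,0.22],[-4.2,1.5,-1.1,0,0,0.22]]]'

```text
t: 17.95
position: [0.5316, 0.043, 0.2]
orientation: [-0.0, 0.998, -0.066, 0.001]
contact_force: [0.5, -0.6, 0.1]
finger_gap: 0.499
```

```bash
python3 -c "
from h import *
import pickle
f=grab_frame('wrist');cv2.imwrite('pics/w16.png',f['img']);pickle.dump(f,open('w16.pkl','wb'))
crop(f['img'],230,10,440,290,2.6,'w16c.png')
t=grab_frame('top');cv2.imwrite('pics/t16.png',t['img'])
"
```

```text
(no output)
```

View pics/w16c.png

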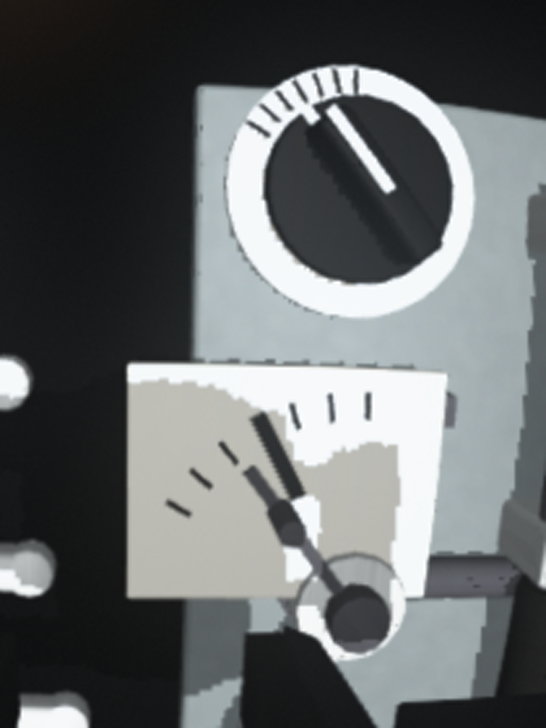

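View pics/t16.png

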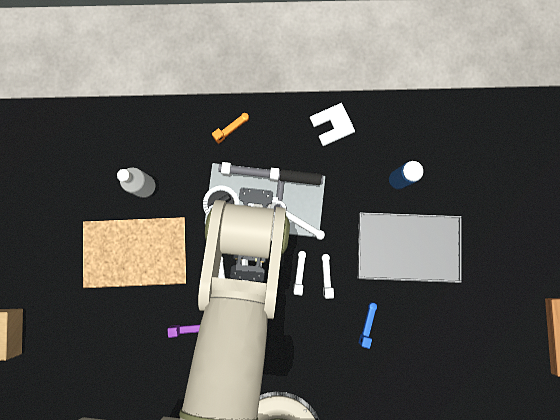

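```bash
python3 -c "
from h import *
import pickle
f=pickle.load(open('w16.pkl','rb'))
P=lambda u,v,z: Sinv(onz(f,230+(u+.5)/2.6-.5,10+(v+.5)/2.6-.5,z,True))
def ang(a,b): d=a-b; return np.degrees(np.arctan2(d[1],d[0]))-90
A,B=P(331,109,.067),P(391,189,.067)
print('mark',A,B,ang(A,B), ang(A,np.array([0,.125])))
C=P(307,114,.041);print('disc mark',C,ang(C,np.array([0,.125])))
for n,u,v in [(0,356,81),(10,338,82),(40,285,99),(60,259,129)]: print(n,ang(P(u,v,.028),np.array([0,.125])))
A=P(251,469,.061);print('needle',A,ang(A,np.array([0,-.03])),ang(A,P(328,582,.061)))
for n,u,v in [(0,368,406),(10,331,408),(40,229,453),(50,201,479),('lim',278,455)]: print(n,ang(P(u,v,.058),np.array([0,-.03])))
crop(f['img'],300,25,420,140,6,'w16d.png')
"
```

```text
mark [-0.01898683  0.14841094] [0.00202437 0.12254321] 39.08540172797913 39.04286886448796
disc mark [-0.02167434  0.15056894] 40.28735057711978
0 -0.15110332165481566
10 9.5219311490048
40 39.51119267842532
60 60.630968716438815
needle [-0.04230934  0.02345751] 38.36011086657399 35.876607068620444
0 0.27139425846414156
10 10.543091294409848
40 40.501989969439876
50 50.62458491429649
lim 29.20829977457649
```

View pics/w16d.png

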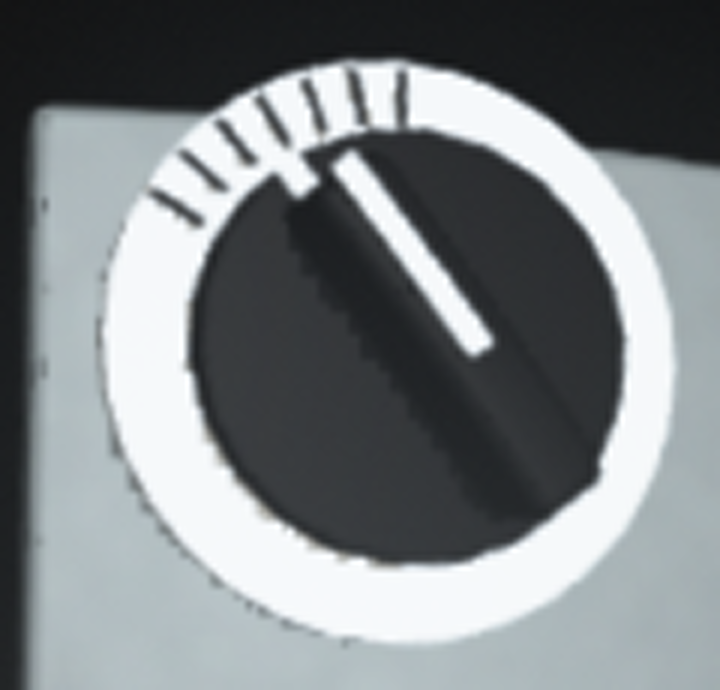

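```bash
python3 -c "
from h import *
f=grab_frame('top')
q=lambda u,v,z:onz(f,195+(u+.5)/5-.5,150+(v+.5)/5-.5,z)[:2]
for b,e in [((137,722),(121,544)),((252,709),(248,528)),((371,712),(396,534)),((518,701),(536,524)),((670,718),(655,538))]:
  B,E=q(*b,.042),q(*e,.016); d=E-B; print(B.round(4),E.round(4),np.hypot(*d).round(4),'yaw',np.arctan2(d[1],d[0]).round(3))
for n,u,v in [('bottle base',146,186),('can base',398,182)]: print(n,onz(f,u,v,0))
pose()
"
```

```text
[0.3886 0.136 ] [0.4817 0.1463] 0.0936 yaw 0.11
[0.3938 0.0754] [0.4885 0.0773] 0.0948 yaw 0.02
[0.3906 0.0129] [ 0.4832 -0.0029] 0.094 yaw -0.168
[ 0.3943 -0.0647] [ 0.4867 -0.079 ] 0.0935 yaw -0.154
[ 0.3833 -0.1446] [ 0.4774 -0.1434] 0.0941 yaw 0.012
bottle base [0.68747186 0.34794589 0.        ]
can base [ 0.68124845 -0.35583524  0.        ]
t 18.1 pos [0.5325 0.0435 0.199 ] F [-0.1  0.2 -0.6] gap 0.498
```

View pics/w16.png

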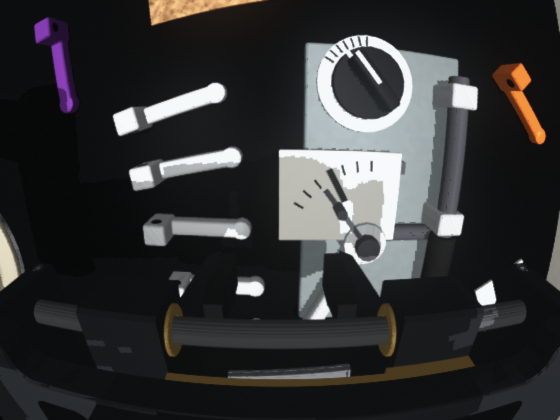

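```bash
python3 -c "
from h import *
plan((.3886,.136,.11),.11)
"
```

```text
t 18.1 from [0.5325 0.0435 0.199 ] to [0.3886 0.136  0.11  ] d [-5.158 -2.427  2.968] rv [-0.    -0.    -0.241] phi -0.131 F [-0.1  0.2 -0.6]
```

Emit:
drive_tool --steps '[[[-1.4,-0.6,0,0,0,-0.1],[-2.8,-1.2,0.3,0,0,-0.2],[-4.1,-1.9,1.3,0,0,-0.24],[-5.15,-2.43,2.3,0,0,-0.24],[-5.15,-2.43,3,0,0,-0.24],[-5.15,-2.43,3,0,0,-0.24],[-5.15,-2.43,3,0,0,-0.24]]]' --fingers 0.6 --newtons 30

```text
t: 18.8
position: [0.3893, 0.136, 0.1097]
orientation: [0.0, 0.999, 0.054, 0.0]
contact_force: [0.5, -0.5, 0.4]
finger_gap: 0.6
```

```bash
python3 -c "
from h import *
f=grab_frame('wrist');cv2.imwrite('pics/w17.png',f['img'])
for p in [(.3886,.136,.042),(.4817,.1463,.016)]: print(proj(f,p,True))
plan((.3886,.136,.02),.11)
"
```

```text
[278.29279982 222.69079911]
[394.02543297 210.7754354 ]
t 18.85 from [0.3896 0.1358 0.1101] to [0.3886 0.136  0.02  ] d [-0.036 -0.009  3.003] rv [ 0.    -0.002 -0.002] phi 0.108 F [-0.1  1.   0.1]
```

View pics/w17.png

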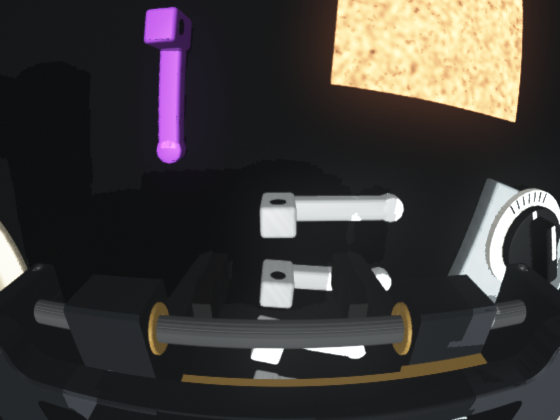

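Emit:
drive_tool --steps '[[[0,0,1,0,0,0],[0,0,2,0,0,0],[0,0,3,0,0,0],[0,0,3,0,0,0],[0,0,3,0,0,0]]]'

```text
t: 19.35
position: [0.3893, 0.1356, 0.0197]
orientation: [0.0, 0.999, 0.054, 0.0]
contact_force: [1.3, 0.0, -0.2]
finger_gap: 0.601
```

Emit:
drive_tool --steps '[[[0,0,0,0,0,0],[0,0,0,0,0,0],[0,0,0,0,0,0],[0,0,0,0,0,0],[0,0,0,0,0,0]]]' --fingers 0

```text
t: 19.85
position: [0.3883, 0.1359, 0.0198]
orientation: [0.0, 0.999, 0.054, 0.0]
contact_force: [-0.6, -0.3, 6.3]
finger_gap: 0.295
```

```bash
python3 -c "
from h import *
plan((.445,.474,.1),0)
"
```

```text
t 19.85 from [0.3883 0.1359 0.0198] to [0.445 0.474 0.1  ] d [  3.096 -11.002  -2.671] rv [ 0.    -0.001  0.108] phi 0.108 F [-0.6 -0.3  6.3]
```

Emit:
drive_tool --steps '[[[0,0,-1,0,0,0],[0,0,-2.5,0,0,0],[0.5,-1.5,-2.7,0,0,0.03],[0.9,-3,-2.7,0,0,0.06],[1.3,-4.5,-2.7,0,0,0.1],[1.7,-6,-2.7,0,0,0.11],[2.1,-7.5,-2.7,0,0,0.11],[2.5,-9,-2.7,0,0,0.11]]]'

```text
t: 20.65
position: [0.4331, 0.4143, 0.1001]
orientation: [0.0, 1.0, -0.001, -0.0]
contact_force: [0.5, -0.9, -1.2]
finger_gap: 0.292
```

```bash
python3 -c "
from h import *
plan((.445,.474,.03),0); pose()
"
```

```text
t 20.65 from [0.4331 0.4143 0.1001] to [0.445 0.474 0.03 ] d [ 0.395 -1.993  2.337] rv [ 0.001  0.001 -0.002] phi -0.002 F [ 0.5 -0.9 -1.2]
t 20.65 pos [0.4331 0.4143 0.1001] F [ 0.5 -0.9 -1.2] gap 0.292
```

Emit:
drive_tool --steps '[[[0.3,-1.5,0,0,0,0],[0.4,-2,0.5,0,0,0],[0.4,-2,1.5,0,0,0],[0.4,-2,2.3,0,0,0],[0.4,-2,2.5,0,0,0],[0.4,-2,2.51,0,0,0],[0.4,-2,2.51,0,0,0]]]'

```text
t: 21.35
position: [0.4457, 0.4723, 0.0254]
orientation: [-0.0, 1.0, -0.001, 0.0]
contact_force: [0.1, -0.3, -0.7]
finger_gap: 0.293
```

Emit:
drive_tool --steps '[[[0,0,0,0,0,0],[0,0,0,0,0,0],[0,0,0,0,0,0],[0,0,-1,0,0,0],[0,0,-2.5,0,0,0],[0,0.5,-3.5,0,0,0],[0,1,-4,0,0,0]]]' --fingers 0.6

```text
t: 22.05
position: [0.4462, 0.4427, 0.1485]
orientation: [-0.001, 1.0, -0.001, 0.002]
contact_force: [0.2, -0.1, 0.3]
finger_gap: 0.599
```

```bash
python3 -c "
from h import *
f=grab_frame('wrist');cv2.imwrite('pics/w18.png',f['img'])
t=grab_frame('top');cv2.imwrite('pics/t18.png',t['img'])
plan((.3938,.0754,.11),.02)
"
```

```text
t 22.15 from [0.4465 0.4418 0.1478] to [0.3938 0.0754 0.11  ] d [-1.721 12.222  1.225] rv [-0.002 -0.004 -0.023] phi -0.003 F [0.1 0.6 0. ]
```

View pics/w18.png

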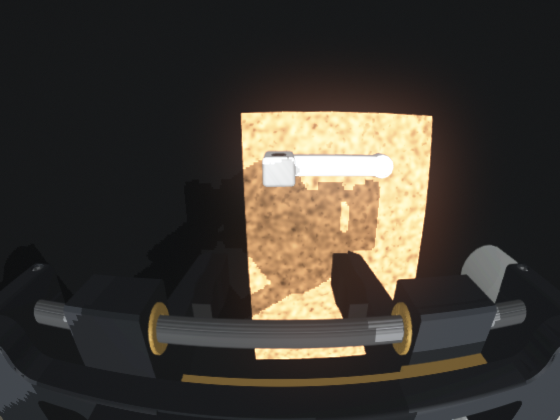

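View pics/t18.png

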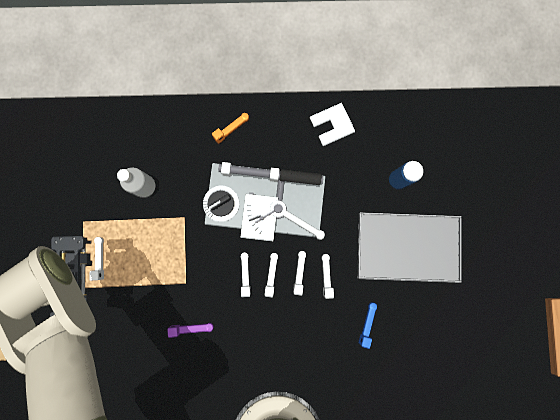

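Emit:
drive_tool --steps '[[[-0.2,1.6,0,0,0,0],[-0.4,3.2,0,0,0,0],[-0.7,4.8,0.3,0,0,0],[-0.9,6.4,0.6,0,0,0],[-1.1,8,0.9,0,0,0],[-1.4,9.6,1.2,0,0,-0.01],[-1.6,11.2,1.2,0,0,-0.02],[-1.72,12.22,1.23,0,0,-0.02]]]'

```text
t: 22.95
position: [0.3924, 0.074, 0.1073]
orientation: [-0.0, 1.0, 0.008, -0.001]
contact_force: [0.7, 0.8, -0.3]
finger_gap: 0.598
```

Emit:
drive_tool --steps '[[[0,0,0,0,0,0],[0,0,0,0,0,0]]]'

```text
t: 23.15
position: [0.3933, 0.0759, 0.1077]
orientation: [-0.0, 1.0, 0.008, -0.0]
contact_force: [0.2, 0.6, 0.3]
finger_gap: 0.601
```

```bash
python3 -c "
from h import *
f=grab_frame('wrist');cv2.imwrite('pics/w19.png',f['img'])
for p in [(.3938,.0754,.042),(.4885,.0773,.016)]: print(proj(f,p,True))
plan((.3938,.0754,.02),.02)
"
```

```text
[280.00514867 224.52863226]
[397.37727288 212.12873461]
t 23.2 from [0.3934 0.0765 0.1078] to [0.3938 0.0754 0.02  ] d [0.016 0.037 2.927] rv [-0.     0.001 -0.002] phi 0.018 F [ 0.6  1.  -0.7]
```

View pics/w19.png

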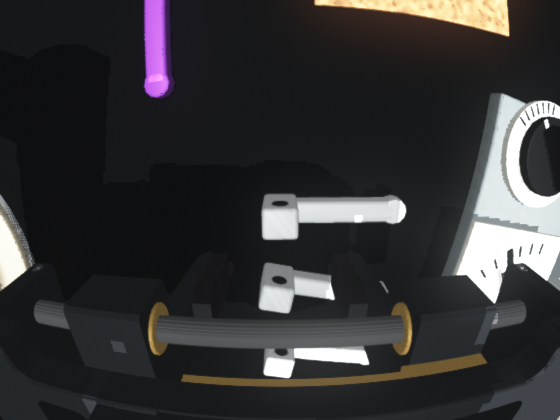

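Blade 2's block top sits at about (280,223), as predicted.

Emit:
drive_tool --steps '[[[0,0,1,0,0,0],[0,0.02,2,0,0,0],[0,0.02,2.92,0,0,0],[0,0.02,2.92,0,0,0],[0,0.02,2.92,0,0,0]]]'

```text
t: 23.7
position: [0.3932, 0.0761, 0.0208]
orientation: [-0.0, 1.0, 0.01, -0.001]
contact_force: [0.5, 0.4, 1.0]
finger_gap: 0.601
```

Emit:
drive_tool --steps '[[[0,0,0,0,0,0],[0,0,0,0,0,0],[0,0,0,0,0,0],[0,0,0,0,0,0],[0,0,0,0,0,0]]]' --fingers 0

```text
t: 24.2
position: [0.3935, 0.0752, 0.0211]
orientation: [-0.0, 1.0, 0.009, 0.0]
contact_force: [-1.6, 1.0, 7.0]
finger_gap: 0.29
```

```bash
python3 -c "
from h import *
plan((.445,.426,.1),0)
"
```

```text
t 24.2 from [0.3935 0.0752 0.0211] to [0.445 0.426 0.1  ] d [  1.928 -11.659  -2.627] rv [-0.    -0.001  0.018] phi 0.018 F [-1.6  1.   7. ]
```

Emit:
drive_tool --steps '[[[0,0,-1,0,0,0],[0,0,-2.4,0,0,0],[0.3,-1.5,-2.6,0,0,0.02],[0.5,-3.1,-2.6,0,0,0.02],[0.8,-4.7,-2.6,0,0,0.02],[1.1,-6.3,-2.6,0,0,0.02],[1.4,-7.9,-2.6,0,0,0.02],[1.6,-9.5,-2.6,0,0,0.02]]]'

```text
t: 25.0
position: [0.436, 0.3631, 0.0986]
orientation: [0.0, 1.0, -0.001, -0.0]
contact_force: [0.5, 0.4, -1.0]
finger_gap: 0.29
```

```bash
python3 -c "
from h import *
plan((.445,.426,.0255),0); pose()
"
```

```text
t 25.0 from [0.436  0.3631 0.0986] to [0.445  0.426  0.0255] d [ 0.297 -2.099  2.435] rv [ 0.     0.    -0.002] phi -0.002 F [ 0.5  0.4 -1. ]
t 25.0 pos [0.436  0.3631 0.0986] F [ 0.5  0.4 -1. ] gap 0.29
```

Emit:
drive_tool --steps '[[[0.2,-1.5,0,0,0,0],[0.3,-2.05,0.5,0,0,0],[0.3,-2.05,1.5,0,0,0],[0.3,-2.05,2.2,0,0,0],[0.3,-2.05,2.42,0,0,0],[0.3,-2.05,2.43,0,0,0],[0.3,-2.05,2.43,0,0,0]]]'

```text
t: 25.7
position: [0.4454, 0.4225, 0.0261]
orientation: [-0.0, 1.0, -0.001, 0.0]
contact_force: [0.5, 0.5, -1.5]
finger_gap: 0.292
```

Emit:
drive_tool --steps '[[[0,0,0,0,0,0],[0,0,0,0,0,0],[0,0,0,0,0,0],[0,0,-1,0,0,0],[0,0,-2.5,0,0,0],[0,0.5,-3.5,0,0,0],[0,1,-4,0,0,0]]]' --fingers 0.6

```text
t: 26.4
position: [0.4458, 0.3928, 0.1488]
orientation: [-0.001, 1.0, -0.001, 0.002]
contact_force: [-0.5, 0.3, -1.1]
finger_gap: 0.6
```

```bash
python3 -c "
from h import *
f=grab_frame('wrist');cv2.imwrite('pics/w20.png',f['img'])
t=grab_frame('top');cv2.imwrite('pics/t20.png',t['img'])
plan((.3906,.0129,.11),-.168)
"
```

```text
t 26.5 from [0.446  0.392  0.1482] to [0.3906 0.0129 0.11  ] d [-1.811 12.645  1.24 ] rv [-0.002 -0.004  0.165] phi -0.003 F [0.2 0.6 0.2]
```

View pics/w20.png

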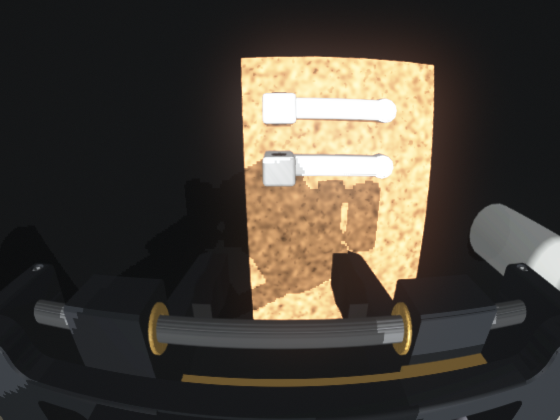

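View pics/t20.png

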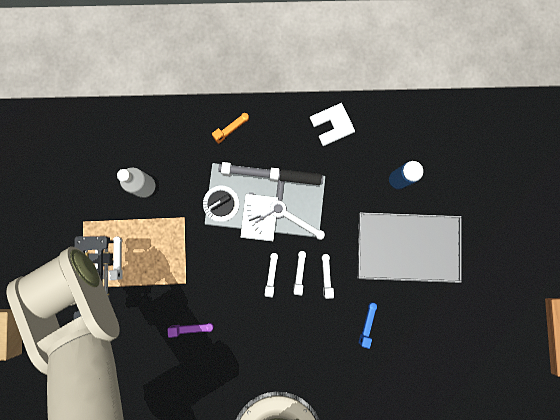

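Two blades flat on the mat at (325,108) and (328,165). Next is blade 3 at top (271,275).

Emit:
drive_tool --steps '[[[-0.2,1.6,0,0,0,0.02],[-0.4,3.2,0,0,0,0.04],[-0.7,4.8,0.3,0,0,0.06],[-0.9,6.4,0.6,0,0,0.08],[-1.1,8,0.9,0,0,0.1],[-1.4,9.6,1.2,0,0,0.13],[-1.6,11.2,1.2,0,0,0.15],[-1.81,12.64,1.24,0,0,0.165]]]'

```text
t: 27.3
position: [0.3895, 0.012, 0.1077]
orientation: [-0.0, 0.996, -0.084, -0.001]
contact_force: [0.6, -0.2, 0.5]
finger_gap: 0.596
```

Emit:
drive_tool --steps '[[[0,0,0,0,0,0],[0,0,0,0,0,0]]]'

```text
t: 27.5
position: [0.3901, 0.0132, 0.1079]
orientation: [-0.0, 0.996, -0.085, -0.001]
contact_force: [-0.1, -0.5, -0.3]
finger_gap: 0.595
```

```bash
python3 -c "
from h import *
f=grab_frame('wrist');cv2.imwrite('pics/w21.png',f['img'])
for p in [(.3906,.0129,.042),(.4832,-.0029,.016)]: print(proj(f,p,True))
plan((.3906,.0129,.02),-.168)
"
```

```text
[280.17595521 224.02141529]
[396.57357796 212.07390702]
t 27.55 from [0.3901 0.014  0.108 ] to [0.3906 0.0129 0.02  ] d [0.026 0.034 2.934] rv [-0.     0.001  0.001] phi -0.167 F [-0.4  0.5  0.4]
```

View pics/w21.png

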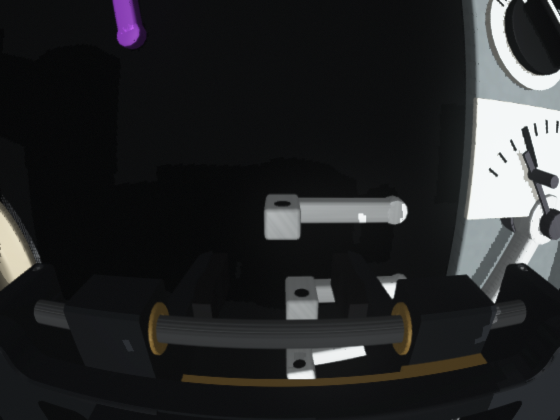

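Emit:
drive_tool --steps '[[[0.05,0,1,0,0,0],[0.05,0.02,2,0,0,0],[0.05,0.02,2.93,0,0,0],[0.05,0.02,2.93,0,0,0],[0.05,0.02,2.93,0,0,0]]]'

```text
t: 28.05
position: [0.3915, 0.0137, 0.0208]
orientation: [-0.0, 0.997, -0.082, -0.001]
contact_force: [0.1, -0.0, 0.4]
finger_gap: 0.603
```

Emit:
drive_tool --steps '[[[0,0,0,0,0,0],[0,0,0,0,0,0],[0,0,0,0,0,0],[0,0,0,0,0,0],[0,0,0,0,0,0]]]' --fingers 0

```text
t: 28.55
position: [0.3917, 0.0126, 0.0211]
orientation: [0.0, 0.997, -0.084, 0.001]
contact_force: [-1.5, 1.1, 7.1]
finger_gap: 0.29
```

```bash
python3 -c "
from h import *
plan((.445,.378,.1),0)
"
```

```text
t 28.55 from [0.3917 0.0126 0.0211] to [0.445 0.378 0.1  ] d [ -0.273 -12.306  -2.628] rv [ 0.    -0.001 -0.167] phi -0.167 F [-1.5  1.1  7.1]
```

Emit:
drive_tool --steps '[[[0,0,-1,0,0,0],[0,0,-2.4,0,0,0],[0,-1.5,-2.6,0,0,-0.04],[0,-3.1,-2.6,0,0,-0.08],[-0.1,-4.7,-2.6,0,0,-0.12],[-0.1,-6.3,-2.6,0,0,-0.16],[-0.2,-7.9,-2.6,0,0,-0.167],[-0.2,-9.5,-2.6,0,0,-0.167]]]'

```text
t: 29.35
position: [0.4324, 0.2967, 0.0986]
orientation: [0.0, 1.0, 0.0, -0.0]
contact_force: [1.6, -0.8, -1.1]
finger_gap: 0.288
```

```bash
python3 -c "
from h import *
plan((.445,.378,.0255),0); pose()
"
```

```text
t 29.35 from [0.4324 0.2967 0.0986] to [0.445  0.378  0.0255] d [ 0.423 -2.711  2.437] rv [0.    0.001 0.   ] phi 0.0 F [ 1.6 -0.8 -1.1]
t 29.35 pos [0.4324 0.2967 0.0986] F [ 1.6 -0.8 -1.1] gap 0.288
```

Emit:
drive_tool --steps '[[[0.2,-1.5,0,0,0,0],[0.42,-2.65,0.4,0,0,0],[0.42,-2.65,1.5,0,0,0],[0.42,-2.65,2.2,0,0,0],[0.42,-2.65,2.42,0,0,0],[0.42,-2.65,2.43,0,0,0],[0.42,-2.65,2.43,0,0,0]]]'

```text
t: 30.05
position: [0.4457, 0.374, 0.0262]
orientation: [-0.0, 1.0, -0.0, 0.0]
contact_force: [-0.3, 0.0, -1.3]
finger_gap: 0.293
```

Emit:
drive_tool --steps '[[[0,0,0,0,0,0],[0,0,0,0,0,0],[0,0,0,0,0,0],[0,0,-1,0,0,0],[0,0,-2.5,0,0,0],[0,0.5,-3.5,0,0,0],[0,1,-4,0,0,0]]]' --fingers 0.6

```text
t: 30.75
position: [0.4462, 0.3443, 0.1487]
orientation: [-0.001, 1.0, 0.0, 0.002]
contact_force: [1.0, -0.0, 0.1]
finger_gap: 0.597
```

```bash
python3 -c "
from h import *
f=grab_frame('wrist');cv2.imwrite('pics/w22.png',f['img'])
t=grab_frame('top');cv2.imwrite('pics/t22.png',t['img'])
plan((.3943,-.0647,.11),-.154)
"
```

```text
t 30.85 from [0.4464 0.3435 0.148 ] to [ 0.3943 -0.0647  0.11  ] d [-1.724 13.612  1.237] rv [-0.002 -0.004  0.153] phi -0.001 F [-0.3  0.3  0.2]
```

View pics/w22.png

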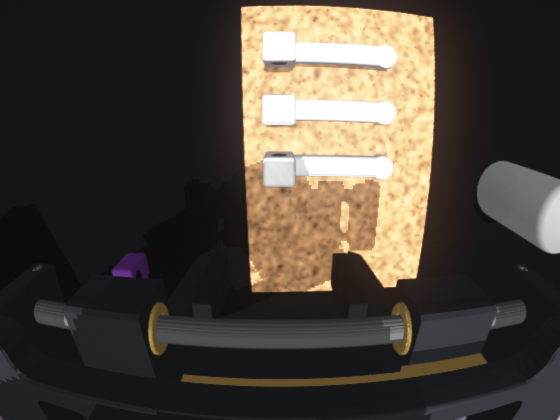

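View pics/t22.png

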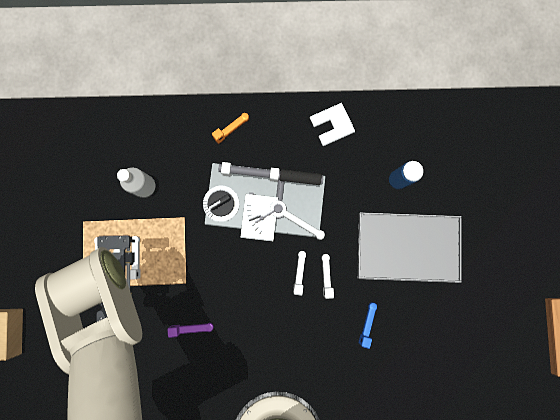

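Emit:
drive_tool --steps '[[[-0.2,1.6,0,0,0,0.02],[-0.4,3.2,0,0,0,0.04],[-0.6,4.8,0.3,0,0,0.06],[-0.8,6.4,0.6,0,0,0.08],[-1,8,0.9,0,0,0.1],[-1.3,9.6,1.2,0,0,0.13],[-1.5,11.2,1.2,0,0,0.15],[-1.72,12.8,1.24,0,0,0.153]]]'

```text
t: 31.65
position: [0.3933, -0.0412, 0.1076]
orientation: [-0.0, 0.997, -0.077, -0.001]
contact_force: [0.9, 0.3, 0.7]
finger_gap: 0.597
```

```bash
python3 -c "
from h import *
plan((.3943,-.0647,.108),-.154)
"
```

```text
t 31.65 from [ 0.3933 -0.0412  0.1076] to [ 0.3943 -0.0647  0.108 ] d [ 0.152  0.77  -0.012] rv [-0.001  0.001  0.001] phi -0.153 F [0.9 0.3 0.7]
```

Emit:
drive_tool --steps '[[[0.1,0.8,0,0,0,0],[0.1,0.8,0,0,0,0],[0.1,0.8,0,0,0,0]]]'

```text
t: 31.95
position: [0.3931, -0.0636, 0.1079]
orientation: [-0.0, 0.997, -0.077, -0.001]
contact_force: [0.3, 0.3, -0.7]
finger_gap: 0.6
```

```bash
python3 -c "
from h import *
f=grab_frame('wrist');cv2.imwrite('pics/w23.png',f['img'])
for p in [(.3943,-.0647,.042),(.4867,-.079,.016)]: print(proj(f,p,True))
plan((.3943,-.0647,.021),-.154)
"
```

```text
[281.31873367 225.0691134 ]
[396.91211786 212.98621007]
t 32.0 from [ 0.3931 -0.0631  0.108 ] to [ 0.3943 -0.0647  0.021 ] d [0.051 0.05  2.9  ] rv [-0.001  0.001  0.001] phi -0.153 F [0.9 0.5 0.4]
```

View pics/w23.png

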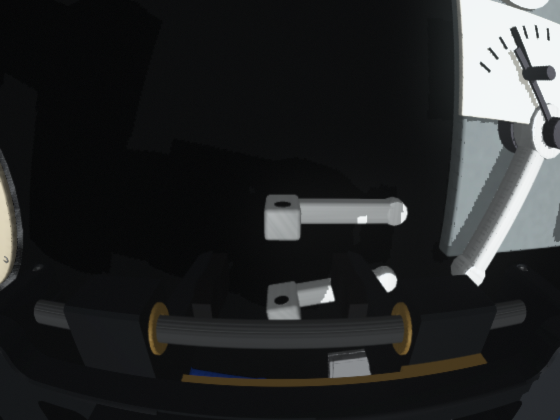

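Emit:
drive_tool --steps '[[[0.05,0,1,0,0,0],[0.07,0.04,2,0,0,0],[0.07,0.04,2.91,0,0,0],[0.07,0.04,2.91,0,0,0],[0.07,0.04,2.91,0,0,0]]]'

```text
t: 32.5
position: [0.3952, -0.0646, 0.0215]
orientation: [-0.0, 0.997, -0.076, -0.0]
contact_force: [-0.1, -0.4, -0.0]
finger_gap: 0.6
```

Emit:
drive_tool --steps '[[[0,0,0,0,0,0],[0,0,0,0,0,0],[0,0,0,0,0,0],[0,0,0,0,0,0],[0,0,0,0,0,0]]]' --fingers 0

```text
t: 33.0
position: [0.3953, -0.0656, 0.0218]
orientation: [0.0, 0.997, -0.077, 0.0]
contact_force: [-1.8, 1.2, 8.0]
finger_gap: 0.292
```

```bash
python3 -c "
from h import *
plan((.445,.330,.1),0)
"
```

```text
t 33.0 from [ 0.3953 -0.0656  0.0218] to [0.445 0.33  0.1  ] d [ -0.373 -13.284  -2.611] rv [ 0.    -0.001 -0.153] phi -0.153 F [-1.8  1.2  8. ]
```

Emit:
drive_tool --steps '[[[0,0,-1,0,0,0],[0,0,-2.4,0,0,0],[0,-1.5,-2.6,0,0,-0.04],[-0.1,-3.1,-2.6,0,0,-0.08],[-0.1,-4.7,-2.6,0,0,-0.12],[-0.2,-6.3,-2.6,0,0,-0.153],[-0.2,-7.9,-2.6,0,0,-0.153],[-0.3,-9.5,-2.6,0,0,-0.153]]]'

```text
t: 33.8
position: [0.4296, 0.2195, 0.0993]
orientation: [0.0, 1.0, -0.0, 0.0]
contact_force: [2.1, 0.6, -0.6]
finger_gap: 0.286
```

```bash
python3 -c "
from h import *
plan((.445,.330,.026),0); pose()
"
```

```text
t 33.8 from [0.4296 0.2195 0.0993] to [0.445 0.33  0.026] d [ 0.513 -3.682  2.444] rv [ 0. -0. -0.] phi -0.0 F [ 2.1  0.6 -0.6]
t 33.8 pos [0.4296 0.2195 0.0993] F [ 2.1  0.6 -0.6] gap 0.286
```

Emit:
drive_tool --steps '[[[0.2,-1.5,0,0,0,0],[0.5,-3,0,0,0,0],[0.5,-3.6,1,0,0,0],[0.5,-3.6,2,0,0,0],[0.5,-3.6,2.4,0,0,0],[0.5,-3.6,2.44,0,0,0],[0.5,-3.6,2.44,0,0,0]]]'

```text
t: 34.5
position: [0.4449, 0.3251, 0.0263]
orientation: [0.0, 1.0, -0.0, 0.0]
contact_force: [0.3, -0.7, -1.0]
finger_gap: 0.295
```

Emit:
drive_tool --steps '[[[0,0,0,0,0,0],[0,0,0,0,0,0],[0,0,0,0,0,0],[0,0,-1,0,0,0],[0,0,-2.5,0,0,0],[0,0.5,-3.5,0,0,0],[0,1,-4,0,0,0]]]' --fingers 0.6

```text
t: 35.2
position: [0.4454, 0.2956, 0.1491]
orientation: [-0.001, 1.0, 0.0, 0.002]
contact_force: [0.5, -0.0, -0.1]
finger_gap: 0.6
```

```bash
python3 -c "
from h import *
f=grab_frame('wrist');cv2.imwrite('pics/w24.png',f['img'])
t=grab_frame('top');cv2.imwrite('pics/t24.png',t['img'])
plan((.3833,-.1446,.108),.012)
"
```

```text
t 35.3 from [0.4456 0.2948 0.1483] to [ 0.3833 -0.1446  0.108 ] d [-2.06  14.652  1.314] rv [-0.001 -0.004 -0.013] phi -0.001 F [ 1.4  0.2 -0. ]
```

View pics/w24.png

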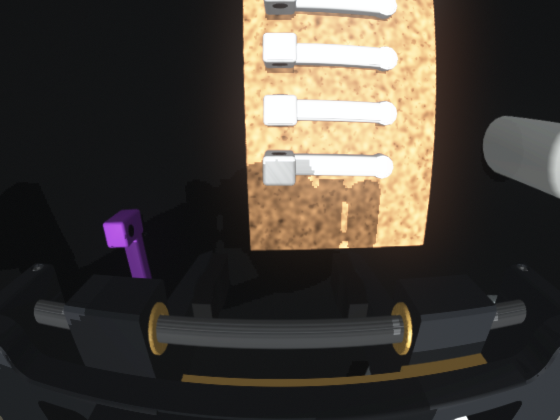

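View pics/t24.png

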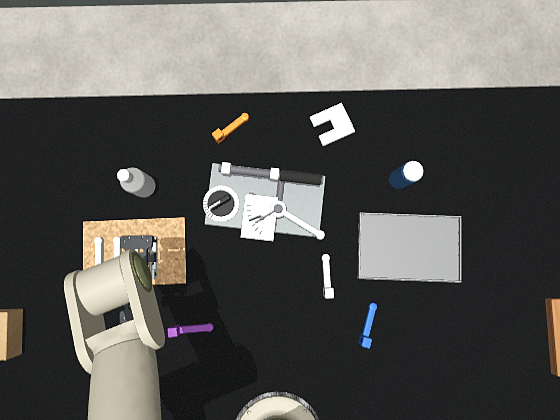

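Four on the mat. Last one at (327,276), unmoved.

Emit:
drive_tool --steps '[[[-0.2,1.6,0,0,0,0],[-0.4,3.2,0,0,0,0],[-0.7,4.8,0.3,0,0,0],[-0.9,6.4,0.6,0,0,0],[-1.2,8,0.9,0,0,0],[-1.4,9.6,1.2,0,0,-0.01],[-1.7,11.2,1.2,0,0,-0.01],[-2,12.8,1.3,0,0,-0.013]]]'

```text
t: 36.1
position: [0.3841, -0.0899, 0.1063]
orientation: [-0.0, 1.0, 0.007, -0.0]
contact_force: [0.9, -0.2, 0.1]
finger_gap: 0.597
```

Emit:
drive_tool --steps '[[[-0.05,1.5,0,0,0,0],[-0.06,1.85,0,0,0,0],[-0.06,1.85,0,0,0,0],[-0.06,1.85,0,0,0,0]]]'

```text
t: 36.5
position: [0.3834, -0.1427, 0.1065]
orientation: [-0.001, 1.0, 0.007, -0.001]
contact_force: [-0.1, 0.5, -0.0]
finger_gap: 0.596
```

```bash
python3 -c "
from h import *
f=grab_frame('wrist');cv2.imwrite('pics/w25.png',f['img'])
for p in [(.3833,-.1446,.042),(.4774,-.1434,.016)]: print(proj(f,p,True))
plan((.3833,-.1446,.021),.012)
"
```

```text
[279.1822388  227.09630324]
[396.30413286 214.84279344]
t 36.55 from [ 0.3835 -0.1424  0.1067] to [ 0.3833 -0.1446  0.021 ] d [-0.005  0.075  2.855] rv [-0.001  0.001  0.002] phi 0.014 F [0.  0.4 0.3]
```

View pics/w25.png

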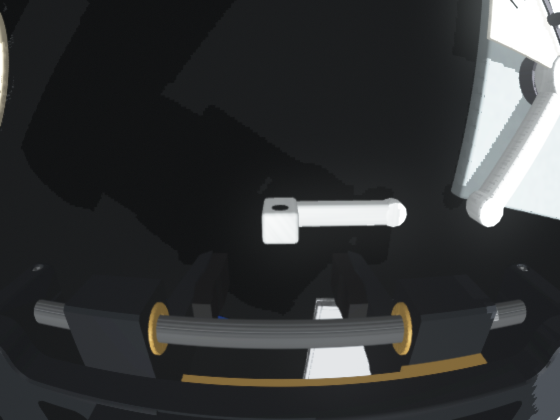

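Emit:
drive_tool --steps '[[[0.03,0.04,1,0,0,0],[0.05,0.06,2,0,0,0],[0.05,0.06,2.86,0,0,0],[0.05,0.06,2.86,0,0,0],[0.05,0.06,2.86,0,0,0]]]'

```text
t: 37.05
position: [0.3853, -0.1448, 0.0216]
orientation: [-0.0, 1.0, 0.007, -0.0]
contact_force: [0.2, 0.9, -0.1]
finger_gap: 0.597
```

Emit:
drive_tool --steps '[[[0,0,0,0,0,0],[0,0,0,0,0,0],[0,0,0,0,0,0],[0,0,0,0,0,0],[0,0,0,0,0,0]]]' --fingers 0

```text
t: 37.55
position: [0.3852, -0.1458, 0.0217]
orientation: [0.0, 1.0, 0.006, 0.0]
contact_force: [-1.3, 0.4, 7.0]
finger_gap: 0.292
```

```bash
python3 -c "
from h import *
plan((.445,.280,.1),0)
"
```

```text
t 37.55 from [ 0.3852 -0.1458  0.0217] to [0.445 0.28  0.1  ] d [  2.177 -14.167  -2.613] rv [ 0.    -0.001  0.013] phi 0.013 F [-1.3  0.4  7. ]
```

Emit:
drive_tool --steps '[[[0,0,-1,0,0,0],[0,0,-2.4,0,0,0],[0.1,-1.5,-2.6,0,0,0.013],[0.2,-3.1,-2.6,0,0,0.013],[0.4,-4.7,-2.6,0,0,0.013],[0.6,-6.3,-2.6,0,0,0.013],[0.9,-7.9,-2.6,0,0,0.013],[1.2,-9.5,-2.6,0,0,0.013]]]'

```text
t: 38.35
position: [0.4172, 0.1417, 0.0994]
orientation: [0.0, 1.0, -0.0, 0.0]
contact_force: [0.5, -0.9, -0.3]
finger_gap: 0.294
```

```bash
python3 -c "
from h import *
plan((.445,.280,.026),0); pose()
"
```

```text
t 38.35 from [0.4172 0.1417 0.0994] to [0.445 0.28  0.026] d [ 0.925 -4.611  2.447] rv [ 0. -0. -0.] phi -0.0 F [ 0.5 -0.9 -0.3]
t 38.35 pos [0.4172 0.1417 0.0994] F [ 0.5 -0.9 -0.3] gap 0.294
```

Emit:
drive_tool --steps '[[[0.3,-1.5,0,0,0,0],[0.6,-3,0,0,0,0],[0.9,-4.5,0.2,0,0,0],[0.9,-4.55,1.2,0,0,0],[0.9,-4.55,2.2,0,0,0],[0.9,-4.55,2.42,0,0,0],[0.9,-4.55,2.45,0,0,0],[0.9,-4.55,2.45,0,0,0]]]'

```text
t: 39.15
position: [0.4445, 0.276, 0.0261]
orientation: [-0.0, 1.0, -0.0, 0.0]
contact_force: [-0.6, -0.1, -1.2]
finger_gap: 0.291
```

Emit:
drive_tool --steps '[[[0,0,0,0,0,0],[0,0,0,0,0,0],[0,0,0,0,0,0],[0,0,-1,0,0,0],[0,0,-2.5,0,0,0],[-0.5,0.5,-3.5,0,0,0],[-1.5,1.5,-4,0,0,0],[-2,2.5,-5,0,0,0]]]' --fingers 0.6

```text
t: 39.95
position: [0.3818, 0.2003, 0.1756]
orientation: [0.0, 1.0, 0.001, -0.001]
contact_force: [0.6, -1.1, 0.7]
finger_gap: 0.6
```

Emit:
drive_tool --steps '[[[-0.5,1.2,0,0,0,0],[-1,2.5,0,0,0,0],[-1.5,4,0,0,0,0],[-1.5,5.5,0,0,0,0],[-1.5,7,0,0,0,0],[-1.5,8.5,0,0,0,0],[-1.5,10,0,0,0,0],[-1.5,11.5,0,0,0,0]]]'

```text
t: 40.75
position: [0.3389, -0.1458, 0.1761]
orientation: [0.0, 1.0, -0.0, 0.0]
contact_force: [1.3, -0.5, 0.4]
finger_gap: 0.596
```

```bash
python3 -c "
from h import *
t=grab_frame('top');cv2.imwrite('pics/t26.png',t['img']);crop(t['img'],75,150,335,300,3,'t26c.png')
t=grab_frame('scene');cv2.imwrite('pics/s26.png',t['img'])
pose()
"
```

```text
t 40.85 pos [ 0.3397 -0.1484  0.176 ] F [ 0.1  0.6 -0.4] gap 0.599
```

View pics/t26c.png

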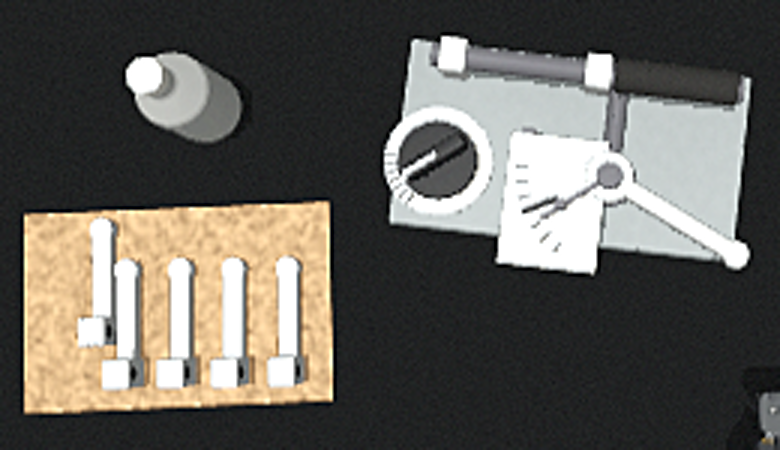

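View pics/s26.png

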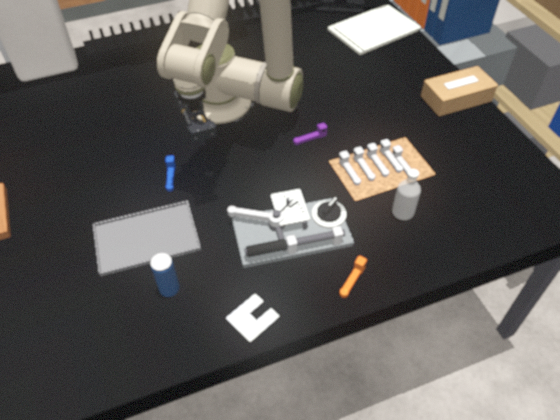

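```bash
python3 -c "
from h import *
plan((.43,.36,.19),0)
f=grab_frame('top')
q=lambda u,v,z:onz(f,75+(u+.5)/3-.5,150+(v+.5)/3-.5,z)[:2].round(4)
print(q(93,332,.046),q(102,230,.02),'mat',q(24,214,.004),q(330,203,.004),q(333,400,.004),q(24,413,.004), q(116,373,.046),q(127,270,.02))
"
```

```text
t 40.85 from [ 0.3397 -0.1484  0.176 ] to [0.43 0.36 0.19] d [  2.911 -16.964  -0.495] rv [ 0.002 -0.001 -0.006] phi -0.006 F [ 0.1  0.6 -0.4]
[0.4847 0.4404] [0.5761 0.4432] mat [0.5938 0.5208] [0.5968 0.2402] [0.4172 0.2389] [0.4129 0.5185] [0.4484 0.42  ] [0.5393 0.4204]
```

Emit:
drive_tool --steps '[[[0.3,-1.6,-0.3,0,0,0],[0.5,-3.2,-0.5,0,0,0],[0.8,-4.8,-0.5,0,0,0],[1.1,-6.4,-0.5,0,0,0],[1.4,-8,-0.5,0,0,0],[1.7,-9.6,-0.5,0,0,0],[2,-11.2,-0.5,0,0,0],[2.3,-12.8,-0.5,0,0,0]]]'

```text
t: 41.7
position: [0.4069, 0.2435, 0.1909]
orientation: [-0.0, 1.0, 0.001, -0.0]
contact_force: [1.9, -0.4, 0.2]
finger_gap: 0.596
```

```bash
python3 -c "
from h import *
plan((.4847,.4404,.13),0)
"
```

```text
t 41.7 from [0.4069 0.2435 0.1909] to [0.4847 0.4404 0.13  ] d [ 2.609 -6.558  2.031] rv [-0.     0.     0.002] phi 0.002 F [ 1.9 -0.4  0.2]
```

Emit:
drive_tool --steps '[[[0.6,-1.6,0,0,0,0],[1.3,-3.2,0,0,0,0],[1.9,-4.8,0.5,0,0,0],[2.6,-6.5,1.5,0,0,0],[2.6,-6.5,2,0,0,0],[2.6,-6.5,2,0,0,0],[2.6,-6.5,2,0,0,0]]]'

```text
t: 42.4
position: [0.4851, 0.4355, 0.131]
orientation: [0.0, 1.0, 0.001, -0.001]
contact_force: [0.0, 0.3, -0.0]
finger_gap: 0.598
```

```bash
python3 -c "
from h import *
f=grab_frame('wrist');cv2.imwrite('pics/w27.png',f['img'])
for p in [(.4847,.4404,.046),(.5761,.4432,.02)]: print(proj(f,p,True))
plan((.4847,.4404,.026),.03)
"
```

```text
[278.8944041  208.47526574]
[386.38947944 196.1971812 ]
t 42.45 from [0.4856 0.4351 0.1321] to [0.4847 0.4404 0.026 ] d [-0.034 -0.175  3.535] rv [-0.    -0.001 -0.029] phi 0.001 F [1.  0.2 0.1]
```

View pics/w27.png

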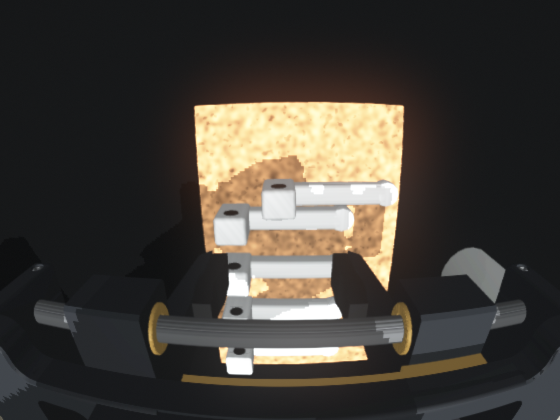

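Emit:
drive_tool --steps '[[[0,-0.16,1,0,0,-0.02],[0,-0.18,2,0,0,-0.02],[0,-0.18,3,0,0,-0.02],[0,-0.18,3.52,0,0,-0.02],[0,-0.18,3.52,0,0,-0.02],[0,-0.18,3.52,0,0,-0.02]]]'

```text
t: 43.05
position: [0.4866, 0.4402, 0.0267]
orientation: [-0.0, 1.0, 0.01, 0.001]
contact_force: [0.9, 0.0, 0.3]
finger_gap: 0.601
```

Emit:
drive_tool --steps '[[[0,0,0,0,0,0],[0,0,0,0,0,0],[0,0,0,0,0,0],[0,0,0,0,0,0],[0,0,0,0,0,0]]]' --fingers 0

```text
t: 43.55
position: [0.4864, 0.4405, 0.0254]
orientation: [0.0, 1.0, 0.01, -0.0]
contact_force: [-2.4, -1.4, 3.2]
finger_gap: 0.291
```

Emit:
drive_tool --steps '[[[0,0,-0.6,0,0,0],[0,0,-1.2,0,0,0],[-0.5,-0.6,-1.2,0,0,0.02],[-1.2,-1.15,-1.2,0,0,0.02],[-1.2,-1.15,-0.6,0,0,0.02],[-1.2,-1.15,0,0,0,0.02],[-1.2,-1.15,0.01,0,0,0.02],[-1.2,-1.15,0.01,0,0,0.02]]]'

```text
t: 44.35
position: [0.4497, 0.4742, 0.0244]
orientation: [0.0, 1.0, 0.0, -0.0]
contact_force: [0.5, 0.2, -1.2]
finger_gap: 0.295
```

Emit:
drive_tool --steps '[[[0,0,0,0,0,0],[0,0,0,0,0,0],[0,0,0,0,0,0],[0,0,-1,0,0,0],[0,0,-2.5,0,0,0],[-0.5,0.5,-4,0,0,0],[-1,1.5,-5,0,0,0],[-1.5,3,-5,0,0,0]]]' --fingers 0.6

```text
t: 45.15
position: [0.4055, 0.3852, 0.1791]
orientation: [-0.003, 1.0, 0.001, 0.004]
contact_force: [1.9, -0.5, -1.0]
finger_gap: 0.6
```

Emit:
drive_tool --steps '[[[-0.3,1.6,0,0,0,0],[-0.6,3.2,0,0,0,0],[-0.9,4.8,0,0,0,0],[-1.2,6.4,0,0,0,0],[-1.5,8,0,0,0,0],[-1.5,9.6,0,0,0,0],[-1.5,11.2,0,0,0,0],[-1.5,12.8,0,0,0,0]]]'

```text
t: 45.95
position: [0.3594, -0.0015, 0.1753]
orientation: [0.0, 1.0, 0.0, 0.001]
contact_force: [1.8, 0.3, 0.2]
finger_gap: 0.601
```

Emit:
drive_tool --steps '[[[0,1.6,0,0,0,0],[0,3.2,0,0,0,0],[0,4,0,0,0,0],[0,4,0,0,0,0],[0,4,0,0,0,0]]]'

```text
t: 46.45
position: [0.3595, -0.1194, 0.1748]
orientation: [-0.0, 1.0, -0.001, -0.0]
contact_force: [-0.6, 0.2, -0.3]
finger_gap: 0.599
```

```bash
python3 -c "
from h import *
t=grab_frame('top');cv2.imwrite('pics/t28.png',t['img']);crop(t['img'],75,150,335,300,3,'t28c.png')
t=grab_frame('scene');crop(t['img'],310,120,450,230,5,'s28.png')
pose()
"
```

```text
t 46.55 pos [ 0.3596 -0.1186  0.1749] F [ 0.5  0.6 -0.1] gap 0.598
```

View pics/t28c.png

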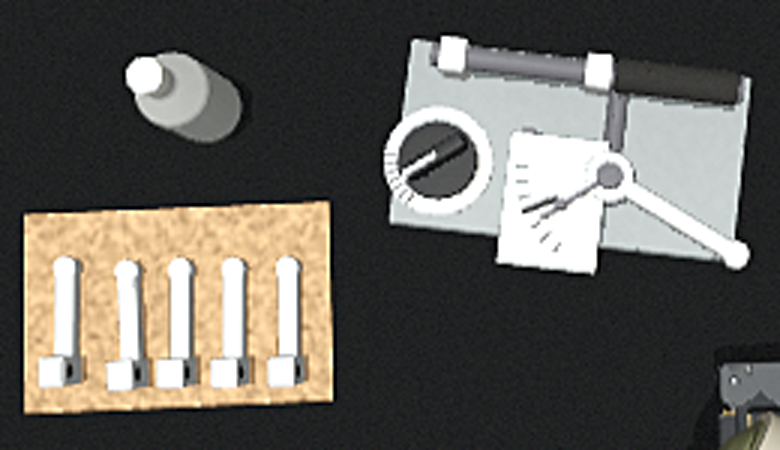

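View pics/s28.png

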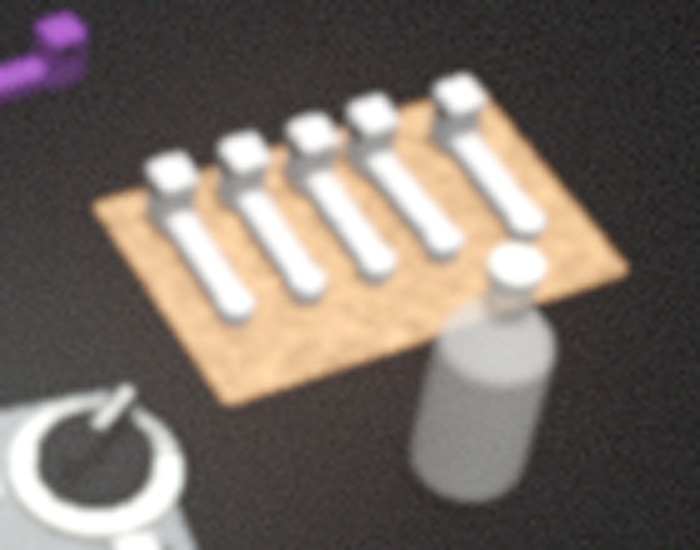

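```bash
python3 -c "
from workcell import sign_off
print(sign_off())"
```

```text
the job is handed in; nothing more can be done
None
```

The brake lever check is done and handed in. The needle went past the limit line, so all five blades are lying flat on the cork mat.

- **Needle zero:** I pushed the needle back until it met its stop at about 4 N. It sat on the zero tick.
- **Lever:** It pressed at about 3–5 N, then went firm. At about 11.5 N the piston was squeezed by an estimated 0.015 rad. I let it spring back, and the needle stayed at about 38° (0.67 rad), past the 28.6° limit line.
- **Dial:** I turned it to about 39°. My last measurement put it within about 1° of the needle, and the last top picture shows both still there and the lever at rest.
- **Blades:** I moved all five white blades to the mat. The first one was later found about 4 cm from where I had put it, still flat but about 7 mm from the mat's edge, so I moved it back. The last top and scene pictures show all five well inside the mat, with the gripper clear.
- **Left alone:** I did not touch the bottle, the can or the coloured look-alikes.

At the start of the press the finger caught the lever's round end, which gave sideways forces of about 4 N. I shifted it towards the axis before pressing on. No checks failed, and the job took about 47 s of the 210 s allowed.

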